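# Change over the dowels in a luthier's cam-locked jig

## Robot

A 7-joint arm with a two-finger parallel gripper is mounted at the origin on the work surface. World frame = base frame: x ahead of the robot, y to its left, z up, the work surface at z = 0. Lengths are in m, angles in rad, forces in N, time in s.
With the tool pointing down it reaches from about 0.4 to 0.875 m from the base axis. Payload 6.5 kg.
Tool frame: the origin (TCP) lies at the very end of the fingers, on their centre line; the grasp point (between the pads) lies 19 mm behind it; z points along the fingers, y is the direction in which the jaws open and shut (so a half turn about z gives the same grasp; the last joint's range is limited). The gripper opens to 88 mm and grips with 3 to 60 N. Pads are 18 mm wide; open, the fingers measure 123 mm over their backs; the gripper's body (75 mm by 187 mm) begins 45 mm behind the grasp point.
Start: joints at [-1.384, 0.536, -0.004, 1.538, 0.003, 1.067, -0.071], TCP at [0.163, 0.629, 0.239] pointing down, gripper open.
Joint ranges: [-2.7, 2.7], [-0.37, 2.16], [-1.27, 1.26], [0.24, 2.4], [-1.31, 4.45], [0.19, 1.91], [-2.76, 2.76]. Speed limits (rad/s): [2.39, 2.39, 3.14, 3.14, 3.14, 3.14, 3.14].

## Interface

Orientations are given as a 3x3 rotation matrix whose columns are the frame's x, y, z axes.
In Python, from cell import manip gives the robot as it stands. The module is installed in compiled form; this text tells all that it offers.
- The arm moves only by the tool carry_out, never from a script. Its argument "rows" is a list that holds one entry, the list of rows, each a list of 5 numbers: the closure, from 0 (fully open) to 1 (shut), then the shift along the tool's x, y, z in m, then the turn about the tool's z in rad. A call has 1 to 8 rows; each row shifts and turns the pose as measured when the row begins, along the tool's axes as they then stand; what a row does not reach is not made up. A row lasts 1/12 s, in which the tool goes at most 41.7 mm and 7.16 degrees, less where a joint would pass 70% of its speed; a pose out of reach is approached as far as the arm can. A call with a gripper value outside its range is refused whole. The fingers move at their own pace and stop on an object; "newtons" is the grip in N (left out, the last holds). Time passes only in rows, so rows that do not move let the fingers close. It gives the time, the measured TCP pose, the force and the opening at its end, in the units of the state.
- manip.get_state(): the state, without advancing time (a new reading comes with each control period).
- manip.get_image(name): name is "side" or "top" or "wrist"; returns a dict with "img" (420x560x3 uint8, red, green, blue), "range_z" (420x560 float32, m along the optical axis (not along the pixel's ray), 0 where there is no reading), "intrinsics" (3x3 intrinsics, pixels), "R" (3x3) and "t" (3): a world point X has camera coordinates R X + t; the wrist camera has in their place "mount" (4x4, takes a point from camera to tool coordinates, whose origin is the TCP and whose axes are the flange's). Camera axes: x right, y down, z forward; pixel columns grow to the right and rows downward; lengths in m; the calibration is good to about 2 mm. A picture is of the moment at which its call begins: read the wrist's pose just before it.
- manip.job_done(): hands the job in, once; it reports no verdict.
The state is a dict: "time": time; "joint_pos": joint angles; "joint_vel": joint speeds; "tau": joint torques, N m; "tool_pos": TCP position; "tool_rot": TCP orientation; "ft_force": force on the tool from outside, world axes, zero at the start; "moment": the same for the moment, N m; "gripper_width": opening from 0.0 (shut) to 1.0 (fully open).
Only numpy, scipy, OpenCV 4.12 (cv2) and the standard library are available. Lean on these libraries where they do the work, as an engineer would, in place of code of your own. Each camera call takes 0.05 s, during which the arm holds its last target.

## Task

Turn the jig's black cam knob counter-clockwise until the red keeper bar is fully drawn back, then move the dark finished rods from the jig to the grooves of the green rest rack and lay all the pale new blanks from the plywood rack into the jig's grooves, each rod lying level in its own groove and centred lengthwise to within about a centimetre. When all lie in place and are let go, turn the knob back clockwise until the sprung keeper drops fully home in the cam's notch over the blanks. Leave the glue bottle, the varnish jar and the brush alone.

Things in the scene. Friction and masses are not known exactly. Their poses are not given: they have to be found in the camera images.
- blank0_center (a point): Centre of a new blank: pale wooden round rod, 18 mm diameter, 140 mm long, paper-white ends, about 45 g; x runs along the rod. At the start it lies in one groove of the plywood feed rack. May be absent (2 or 3 of the three are there).
- blank1_center (a point): Centre of a new blank: pale wooden round rod, 18 mm diameter, 140 mm long, paper-white ends, about 45 g; x runs along the rod. At the start it lies in one groove of the plywood feed rack. May be absent (2 or 3 of the three are there).
- blank2_center (a point): Centre of a new blank: pale wooden round rod, 18 mm diameter, 140 mm long, paper-white ends, about 45 g; x runs along the rod. At the start it lies in one groove of the plywood feed rack. May be absent (2 or 3 of the three are there).
- done0_center (a point): Centre of a finished rod: dark brown wooden round rod, 18 mm diameter, 140 mm long, brass-coloured ends, about 45 g; x runs along the rod. At the start it lies in one groove of the jig. May be absent (1 or 2 of the three are there).
- done1_center (a point): Centre of a finished rod: dark brown wooden round rod, 18 mm diameter, 140 mm long, brass-coloured ends, about 45 g; x runs along the rod. At the start it lies in one groove of the jig. May be absent (1 or 2 of the three are there).
- done2_center (a point): Centre of a finished rod: dark brown wooden round rod, 18 mm diameter, 140 mm long, brass-coloured ends, about 45 g; x runs along the rod. At the start it lies in one groove of the jig. May be absent (1 or 2 of the three are there).
- jig_g0 (a point): Jig (grey base 250 x 232 mm, aluminium notched plates): where the centre of a rod seated in groove 0 of 3 lies, 46 mm above the bench. x along the groove to the keeper end, y across; grooves 70 mm apart. V notches, flanks 25 degrees from level, ridges 52 mm up half-way between, 57 mm at the ends, in two upright plates 12 mm thick at x = -46 and +46 mm.
- jig_g1 (a point): Jig (grey base 250 x 232 mm, aluminium notched plates): where the centre of a rod seated in groove 1 of 3 lies, 46 mm above the bench. x along the groove to the keeper end, y across; grooves 70 mm apart. Between the two plates the middle 80 mm of a rod is free all round, down to the base plate, 10 mm thick.
- jig_g2 (a point): Jig (grey base 250 x 232 mm, aluminium notched plates): where the centre of a rod seated in groove 2 of 3 lies, 46 mm above the bench. x along the groove to the keeper end, y across; grooves 70 mm apart.
- rest_rack_g0 (a point): Green rest rack (base 130 x 162 mm): where the centre of a rod seated in groove 0 of 2 lies, 46 mm above the bench. x along the groove, y across; grooves 70 mm apart, plates and notches as in the jig, base 8 mm thick. Empty at the start.
- rest_rack_g1 (a point): Green rest rack (base 130 x 162 mm): where the centre of a rod seated in groove 1 of 2 lies, 46 mm above the bench. x along the groove, y across; grooves 70 mm apart, plates and notches as in the jig, base 8 mm thick. Empty at the start.
- feed_rack_g0 (a point): Plywood feed rack (base 130 x 232 mm): where the centre of a rod centred in groove 0 of 3 lies, 46 mm above the bench. x along the groove, y across; grooves 70 mm apart, plates and notches as in the jig, base 8 mm thick. Blanks start up to 12 mm off centre along it.
- feed_rack_g1 (a point): Plywood feed rack (base 130 x 232 mm): where the centre of a rod centred in groove 1 of 3 lies, 46 mm above the bench. x along the groove, y across; grooves 70 mm apart, plates and notches as in the jig, base 8 mm thick. Blanks start up to 12 mm off centre along it.
- feed_rack_g2 (a point): Plywood feed rack (base 130 x 232 mm): where the centre of a rod centred in groove 2 of 3 lies, 46 mm above the bench. x along the groove, y across; grooves 70 mm apart, plates and notches as in the jig, base 8 mm thick. Blanks start up to 12 mm off centre along it.
- knob_grip (a point): Axis of the jig's cam knob, 90 mm above the bench, height to grip; 108 mm along the jig's x from its middle groove's point. A black bar 50 mm long, 14 wide, 72 to 102 mm above the bench, white line on half its top. Turns with the knob: y along the bar to the white line, x across (= jig's x, y at joint 0). Cam and yoke below it reach up to 66 mm.
- knob (a joint): Cam knob angle, rad: 0 locked (stop), grows counter-clockwise from above, stop at 1.75. Stays where left. Below 0.3 the roller is in the notch, to 0.55 it climbs the flank, to 1.5 the cam draws the keeper slowly further, then the keeper stays fully drawn. Needs up to 0.2 N m. Starts at 0 to 0.1.
- keeper (a joint): Travel of the sprung keeper yoke along the jig's x, m: 0 home (roller in the cam's notch; red bar covers the last 9 mm of centred rods, 3 mm above them, so they cannot be lifted), 0.0175 fully drawn (bar 8 mm clear of their ends). A 3 to 4 N spring pushes it home; only the cam holds it back. Yoke and red bar lie 58 to 66 mm above the bench.
- glue: Bystander: white glue bottle with orange cap, 56 mm diameter, 130 mm tall, origin under its centre. Leave alone.
- varnish: Bystander: amber varnish jar with steel lid, 64 mm diameter, 75 mm tall, origin under its centre. Leave alone.
- brush: Bystander: glue brush with a wooden handle, about 200 mm long, lying on the bench, handle to its -x. Leave alone.
There are look-alikes about, which are no part of the job. What is shaped like the part that bears blank0_center but pink is not meant.

How it is judged:
On the way, in this order (a step that is already met when the one before it is completed fails the run):
1. the keeper is fully drawn back by the cam knob (value of joint keeper above 0.0155 m), for 0.2 s.
2. with the keeper still drawn back clear of the rods, all finished rods lie in the rest rack and all new blanks in the jig, let go ((distance between blank0_center and jig_g0 below 0.012 m or distance between blank0_center and jig_g1 below 0.012 m or distance between blank0_center and jig_g2 below 0.012 m) and angle between the x axis of each of blank0_center, blank1_center, blank2_center and the x axis of jig_g0, either way round below 0.1 rad and linear speed of each of blank0, blank1, blank2, done0, done1, done2 below 0.02 m/s and contact force between the fingers and blank0 below 0.05 N and (distance between blank1_center and jig_g0 below 0.012 m or distance between blank1_center and jig_g1 below 0.012 m or distance between blank1_center and jig_g2 below 0.012 m) and contact force between the fingers and blank1 below 0.05 N and (distance between blank2_center and jig_g0 below 0.012 m or distance between blank2_center and jig_g1 below 0.012 m or distance between blank2_center and jig_g2 below 0.012 m) and contact force between the fingers and blank2 below 0.05 N and (distance between done0_center and rest_rack_g0 below 0.012 m or distance between done0_center and rest_rack_g1 below 0.012 m) and angle between the x axis of each of done0_center, done1_center, done2_center and the x axis of rest_rack_g0, either way round below 0.1 rad and contact force between the fingers and done0 below 0.05 N and (distance between done1_center and rest_rack_g0 below 0.012 m or distance between done1_center and rest_rack_g1 below 0.012 m) and contact force between the fingers and done1 below 0.05 N and (distance between done2_center and rest_rack_g0 below 0.012 m or distance between done2_center and rest_rack_g1 below 0.012 m) and contact force between the fingers and done2 below 0.05 N and value of joint keeper above 0.012 m), for 0.3 s.
3. the keeper has dropped home in the notch (value of joint keeper below 0.003 m), for 0.2 s.
At the end, for the whole second after the job is handed in: Every new blank present lies at rest in a groove of the jig and every finished rod present in a groove of the rest rack, each with its centre within 12 mm of the seated point and its axis within 0.1 rad of the groove, not held; the keeper is within 3 mm of fully home ((distance between blank0_center and jig_g0 below 0.012 m or distance between blank0_center and jig_g1 below 0.012 m or distance between blank0_center and jig_g2 below 0.012 m) and angle between the x axis of each of blank0_center, blank1_center, blank2_center and the x axis of jig_g0, either way round below 0.1 rad and linear speed of each of blank0, blank1, blank2, done0, done1, done2 below 0.02 m/s and contact force between the fingers and blank0 below 0.05 N and (distance between blank1_center and jig_g0 below 0.012 m or distance between blank1_center and jig_g1 below 0.012 m or distance between blank1_center and jig_g2 below 0.012 m) and contact force between the fingers and blank1 below 0.05 N and (distance between blank2_center and jig_g0 below 0.012 m or distance between blank2_center and jig_g1 below 0.012 m or distance between blank2_center and jig_g2 below 0.012 m) and contact force between the fingers and blank2 below 0.05 N and (distance between done0_center and rest_rack_g0 below 0.012 m or distance between done0_center and rest_rack_g1 below 0.012 m) and angle between the x axis of each of done0_center, done1_center, done2_center and the x axis of rest_rack_g0, either way round below 0.1 rad and contact force between the fingers and done0 below 0.05 N and (distance between done1_center and rest_rack_g0 below 0.012 m or distance between done1_center and rest_rack_g1 below 0.012 m) and contact force between the fingers and done1 below 0.05 N and (distance between done2_center and rest_rack_g0 below 0.012 m or distance between done2_center and rest_rack_g1 below 0.012 m) and contact force between the fingers and done2 below 0.05 N and value of joint keeper below 0.003 m); the robot touches nothing.
It fails at once if the glue bottle is moved by more than 4 cm (distance of glue from where it was at the start of the episode above 0.04 m).
It fails at once if the varnish jar is moved by more than 4 cm (distance of varnish from where it was at the start of the episode above 0.04 m).
It fails at once if the brush is moved by more than 4 cm (distance of brush from where it was at the start of the episode above 0.04 m).
Of blank0, blank1, blank2 only 2 to 3 are there at a start; the rules pass over those that are not, and their reading is None.
Of done0, done1, done2 only 1 to 2 are there at a start; the rules pass over those that are not, and their reading is None.
At some moment in a run one of blank0, blank1, blank2, done0, done1, done2 may be knocked a few centimetres aside while the robot is not near it.
It also fails if it takes over 210 s, if anything falls off the work surface, if the arm or the gripper's body presses on something with over 40 N, if the wrist force passes 120 N, or if a joint passes its speed limit or range.

## Working session

There is one attempt and no reset: what is moved stays moved. The work goes in short steps, Python scripts to look and compute and a tool call to move; the robot and the scene stay as the last step left them, time stands still between calls to the robot, and variables do not carry over. Pictures are saved under pics/ and viewed, and the job is handed in when it is done.

Besides the shell and the picture viewer there is one more tool, called after "Request:" by a JSON object that holds its "method" and its "body", one argument or row to a line. carry_out: Moves the arm, as the interface text tells. Its arguments: {"type":"object","properties":{"rows":{"type":"array","items":{"type":"array","items":{"type":"array","items":{"type":"number"}}}},"newtons":{"type":"number"}},"required":["rows"]}

```bash
mkdir -p pics
python3 - <<'E'
from cell import manip
import cv2,numpy as np
s=manip.get_state()
for k,v in s.items(): print(k,np.round(np.array(v),4).tolist())
for n in ["top","side","wrist"]:
    d=manip.get_image(n); cv2.imwrite(f"pics/{n}0.png",d["img"][:,:,::-1]); np.savez(f"{n}0.npz",**{k:np.array(v) for k,v in d.items()})
    print(n,{k:np.round(np.array(d[k]),3).tolist() for k in d if k not in("img","range_z")})
E
```

```text
time 0.0
joint_pos [-1.3842, 0.5371, -0.0044, 1.5388, 0.0026, 1.0673, -0.0712]
joint_vel [0.0002, -0.0, 0.0005, -0.0001, -0.0002, -0.0013, 0.0008]
tau [-0.0006, -57.0996, 0.9908, -25.1609, -0.0562, 0.018, 0.0002]
tool_pos [0.1624, 0.6288, 0.2379]
tool_rot [[-0.9682, 0.25, -0.0003], [0.25, 0.9682, -0.0017], [-0.0001, -0.0017, -1.0]]
ft_force [-0.1934, -0.3568, -0.712]
moment [-0.0007, -0.0099, 0.0174]
gripper_width 1.0002
top {'intrinsics': [[473.25, 0.0, 278.15], [0.0, 473.25, 204.434], [0.0, 0.0, 1.0]], 'R': [[-0.003, -1.0, 0.011], [-0.988, 0.001, -0.153], [0.153, -0.012, -0.988]], 't': [-0.082, 0.558, 1.233]}
side {'intrinsics': [[477.984, 0.0, 277.992], [0.0, 477.984, 210.818], [0.0, 0.0, 1.0]], 'R': [[0.711, -0.703, -0.02], [-0.473, -0.456, -0.753], [0.521, 0.545, -0.657]], 't': [-0.451, 0.285, 1.179]}
wrist {'intrinsics': [[303.001, 0.0, 282.473], [0.0, 303.001, 202.142], [0.0, 0.0, 1.0]], 'mount': [[-0.0, -0.96, -0.279, 0.071], [1.0, -0.0, -0.0, 0.0], [0.0, -0.279, 0.96, -0.146], [0.0, 0.0, 0.0, 1.0]]}
```

View pics/top0.png

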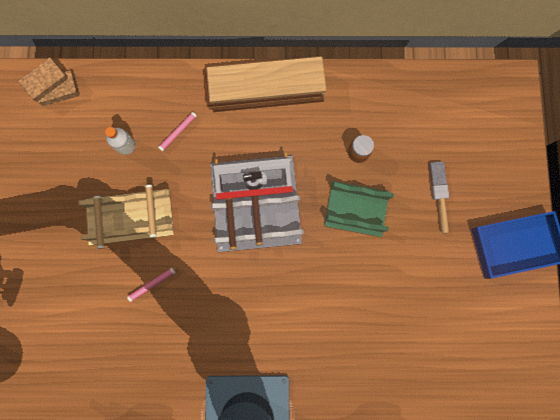

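View pics/side0.png

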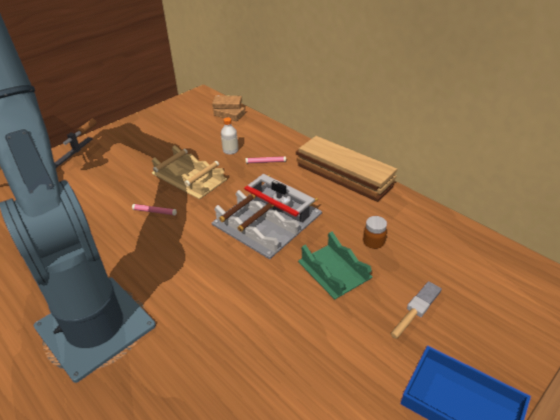

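View pics/wrist0.png

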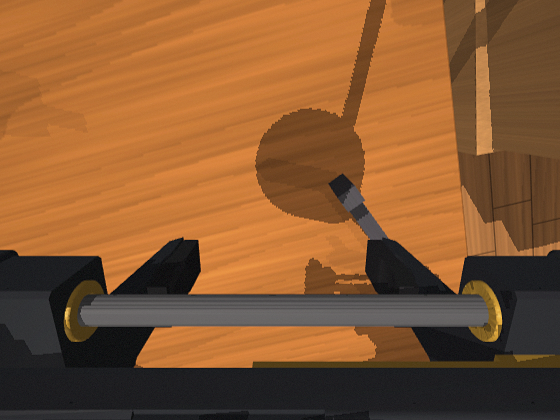

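Run:
```python
import cv2,numpy as np
im=cv2.imread("pics/top0.png")
cv2.imwrite("pics/z1.png",cv2.resize(im[140:260,70:230],None,fx=5,fy=5,interpolation=cv2.INTER_CUBIC))
cv2.imwrite("pics/z2.png",cv2.resize(im[140:260,200:400],None,fx=4,fy=4,interpolation=cv2.INTER_CUBIC))
```

```text
(no output)
```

View pics/z1.png

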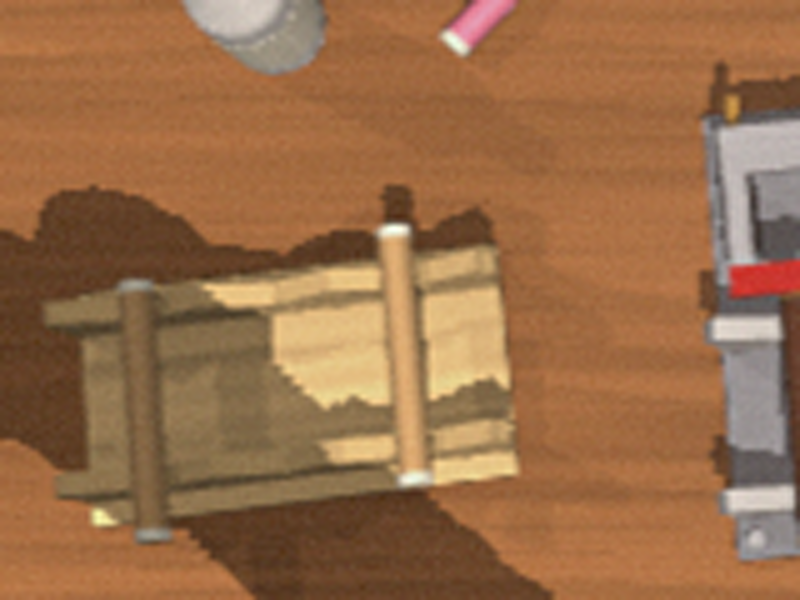

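View pics/z2.png

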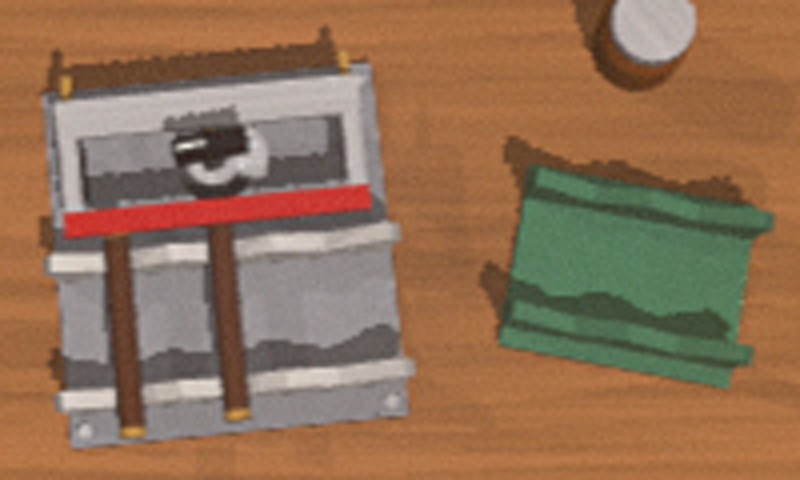

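```bash
cat > h.py <<'E'
import numpy as np,cv2
def cloud(d):
    K=d["intrinsics"];z=d["range_z"];h,w=z.shape
    u,v=np.meshgrid(np.arange(w),np.arange(h))
    P=np.stack([(u-K[0,2])/K[0,0]*z,(v-K[1,2])/K[1,1]*z,z],-1)
    if "R" in d: P=(P-d["t"])@d["R"]
    return P
def world2px(d,X):
    c=d["R"]@np.asarray(X)+d["t"]; p=d["intrinsics"]@c; return p[:2]/p[2]
E
python3 - <<'E'
from h import *
d=dict(np.load("top0.npz")); P=cloud(d); z=P[...,2]
print(np.percentile(z[d["range_z"]>0],[1,5,50,95]))
v=np.clip(z*2500,0,255).astype(np.uint8); v[d["range_z"]==0]=0
c=cv2.applyColorMap(v,cv2.COLORMAP_JET)
cv2.imwrite("pics/h.png",cv2.resize(c[130:260,70:400],None,fx=2.4,fy=2.4,interpolation=cv2.INTER_NEAREST))
for (u,vv) in [(98,222),(151,190),(154,230),(230,200),(231,225),(257,220),(253,180),(240,195),(350,205),(280,240)]:
    print(u,vv,np.round(P[vv,u],4),d["img"][vv,u])
E
```

```text
[-7.54178387e-01 -6.98994530e-01 -6.95713956e-05  4.59256628e-02]
98 222 [0.5087 0.392  0.059 ] [136 106  74]
151 190 [0.5962 0.2583 0.0497] [168 129  87]
154 230 [0.4877 0.2449 0.0551] [185 141  93]
230 200 [0.5678 0.0453 0.0547] [96 64 48]
231 225 [0.5014 0.0424 0.048 ] [106  65  47]
257 220 [ 0.5133 -0.0273  0.0592] [99 60 42]
253 180 [ 0.619  -0.0166  0.0709] [76 67 65]
240 195 [0.5792 0.0178 0.0671] [206  58  52]
350 205 [ 0.5607 -0.2833  0.01  ] [ 92 128  97]
280 240 [ 0.4642 -0.0888  0.0086] [143 134 136]
```

View pics/h.png

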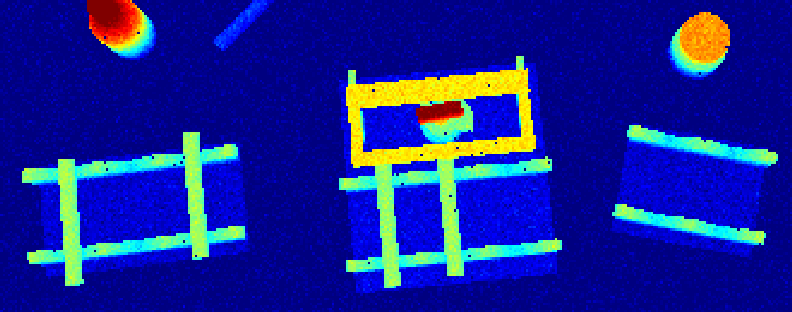

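```bash
cat > fit.py <<'E'
from h import *
from scipy.optimize import least_squares
T=np.tan(np.radians(25))
def fit(P,c0,yaw0,n,half,rods):
    Q=P.reshape(-1,3); Q=Q[np.isfinite(Q).all(1)]
    def loc(p,X):
        c,s=np.cos(p[2]),np.sin(p[2]); dx=X[:,:2]-p[:2]
        return dx[:,0]*c+dx[:,1]*s,-dx[:,0]*s+dx[:,1]*c
    Q=Q[(Q[:,2]>.034)&(Q[:,2]<.058)]
    x,y=loc([*c0,yaw0],Q); Q=Q[(abs(x)<.062)&(abs(y)<half+.02)]
    g=(np.arange(n)-(n-1)/2)*.07
    def res(p):
        x,y=loc(p,Q); m=np.ones(len(x),bool)
        dd=np.abs(y[:,None]-g); k=dd.min(1); gi=dd.argmin(1)
        ex=np.maximum(0,abs(abs(x)-.046)-.006)
        rm=(k<.012)&np.isin(gi,rods)
        zr=np.where(k<.036,Q[:,2]-(.0361+k*T),0)
        ex=np.where(rm,0,ex); zr=np.where(rm,0,zr)
        # two-sided x centring
        return np.r_[ex,zr,np.where(rm,0,.3*(abs(x)-.046))]
    best=None
    for dy in np.arange(-.025,.026,.005):
        p0=[c0[0]-dy*np.sin(yaw0),c0[1]+dy*np.cos(yaw0),yaw0]
        r=least_squares(res,p0,loss="soft_l1",f_scale=.002,x_scale=[.01,.01,.05])
        if best is None or r.cost<best.cost: best=r
    p=best.x; x,y=loc(p,Q)
    print("pose",np.round(p,4),"cost",best.cost,len(Q),"y-ext",np.round(np.percentile(y,[1,99]),4),"x-ext",np.round(np.percentile(x,[2,98]),4))
    return p
def rod(P,mask,name):
    Q=P[mask]; Q=Q[(Q[:,2]>.045)&(Q[:,2]<.062)]
    m=np.median(Q,0)
    for _ in range(4):
        c=Q.mean(0); u,s,vt=np.linalg.svd((Q-c)[:,:2]); a=vt[0]*np.sign(vt[0][0])
        t=(Q-c)[:,:2]@a; r=(Q-c)[:,:2]@[-a[1],a[0]]
        Q=Q[abs(r)<.0095]
    c=Q.mean(0);t=(Q-c)[:,:2]@a; lo,hi=np.percentile(t,[.5,99.5])
    print(name,"ctr",np.round(c[:2]+a*(lo+hi)/2,4),"yaw",round(float(np.arctan2(a[1],a[0])),4),"len",round(hi-lo,4),"n",len(Q),"z",np.round(np.percentile(Q[:,2],[50,95]),4))
    return c[:2]+a*(lo+hi)/2
E
python3 - <<'E'
from fit import *
for cam in ["top","side"]:
    d=dict(np.load(cam+"0.npz")); P=cloud(d); print(cam)
    j=fit(P,[.535,-.025],.08,3,.116,[1,2])
    f=fit(P,[.535,.315],.08,3,.116,[0,2])
    r=fit(P,[.56,-.29],-.2,2,.081,[])
    if cam=="top":
        M=np.zeros(P.shape[:2],bool)
    for nm,c0,yaw in [("blankL",(.52,.39),.06),("blankR",(.54,.25),.06),("doneL",(.53,.043),.08),("doneM",(.53,-.025),.08)]:
        c,s=np.cos(yaw),np.sin(yaw); dx=P[...,0]-c0[0];dy=P[...,1]-c0[1]
        x=dx*c+dy*s;y=-dx*s+dy*c
        m=(abs(x)<.09)&(abs(y)<.013)
        if m.sum()>30: rod(P,m&(P[...,2]>.050),nm)
E
```

```text
top
pose [ 0.5188 -0.0264  0.0966] cost 0.001959003214885699 1057 y-ext [-0.1154  0.1159] x-ext [-0.0454  0.0588]
pose [0.5298 0.327  0.1232] cost 0.002510469461272518 1382 y-ext [-0.1179  0.1129] x-ext [-0.0523  0.056 ]
pose [ 0.5511 -0.3026 -0.188 ] cost 0.0019165966483561153 634 y-ext [-0.082   0.0839] x-ext [-0.0513  0.0524]
blankL ctr [0.5107 0.3932] yaw 0.1094 len 0.138 n 282 z [0.054  0.0577]
blankR ctr [0.5401 0.2557] yaw 0.1039 len 0.1382 n 254 z [0.0542 0.0578]
doneL ctr [0.5122 0.043 ] yaw 0.0962 len 0.1413 n 280 z [0.0535 0.0584]
doneM ctr [ 0.5342 -0.0246] yaw 0.098 len 0.1697 n 294 z [0.0537 0.0585]
side
pose [ 0.5167 -0.0238  0.0884] cost 0.002018806122457661 784 y-ext [-0.118   0.1146] x-ext [-0.0436  0.0623]
pose [0.528  0.3276 0.1182] cost 0.002535072622899337 781 y-ext [-0.1167  0.1175] x-ext [-0.0528  0.0567]
pose [ 0.5497 -0.2989 -0.1921] cost 0.0029749426461180965 699 y-ext [-0.0846  0.0804] x-ext [-0.0519  0.0532]
blankL ctr [0.5086 0.3939] yaw 0.113 len 0.1417 n 122 z [0.0542 0.0585]
blankR ctr [0.538  0.2563] yaw 0.1036 len 0.14 n 120 z [0.0541 0.0589]
doneL ctr [0.5083 0.0434] yaw 0.0996 len 0.1346 n 168 z [0.0546 0.0584]
doneM ctr [ 0.533  -0.0239] yaw 0.1048 len 0.1726 n 191 z [0.0543 0.0592]
```

```bash
cat > plan.py <<'E'
# plan.py x y z psi closure [step] : prints rows for tool going from present pose to target; psi=azimuth of tool y
import sys,numpy as np,json
from cell import manip
def plan(s,xyz,psi,c,step=.035,ang=.12,maxrows=8):
    R=np.array(s["tool_rot"]);p=np.array(s["tool_pos"])
    cur=np.arctan2(R[1,1],R[0,1]); d=(psi-cur+np.pi)%(2*np.pi)-np.pi
    n=max(1,int(np.ceil(max(np.linalg.norm(np.array(xyz)-p)/step,abs(d)/ang))))
    print("now",np.round(p,4),"psi",round(cur,4),"tilt",np.round(R[:,2],4),"q7",round(float(s["joint_pos"][6]),3),"grip",round(float(s["gripper_width"]),3),"t",s["time"],"F",np.round(s["ft_force"],1),"rows",n)
    rows=[];a=cur;q=p.copy()
    for i in range(min(n,16)):
        # commanded in tool axes; tool ideal down: y=(ca,sa,0), z=(0,0,-1), x=y×z=( -sa, ca,0)... 
        dz=np.array(R[:,2]); 
        y=np.array([np.cos(a),np.sin(a),0]); z=np.array([0,0,-1.]); x=np.cross(y,z)
        tgt=p+(np.array(xyz)-p)*(i+1)/n; dv=tgt-q
        ta=-(cur+d*(i+1)/n-a)
        r=[c]+[round(float(dv@k),3) for k in (x,y,z)]+[round(float(ta),2)]
        rows.append(r)
        q=q+r[1]*x+r[2]*y+r[3]*z; a-=r[4]
    for i in range(0,len(rows),8): print(json.dumps(rows[i:i+8]))
if __name__=="__main__":
    v=list(map(float,sys.argv[1:])); plan(manip.get_state(),v[:3],v[3],v[4],*(v[5:]))
E
python3 plan.py 0.50 -0.02 0.28 0.095 0
python3 - <<'E'
from h import *
for cam in ["top","side"]:
    d=dict(np.load(cam+"0.npz")); P=cloud(d)
    m=(P[...,2]>.094)&(P[...,2]<.108)&(abs(P[...,0]-.62)<.06)&(abs(P[...,1]+.015)<.06)
    Q=P[m]; c,s,vt=None,None,None
    ctr=Q.mean(0); u,s,vt=np.linalg.svd((Q-ctr)[:,:2],full_matrices=False)
    t=(Q-ctr)[:,:2]@vt[0]; print(cam,len(Q),ctr,vt[0],np.ptp(t), np.ptp((Q-ctr)[:,:2]@vt[1]))
E
```

```text
now [0.1625 0.6289 0.2381] psi 1.318 tilt [-2.0e-04 -1.2e-03 -1.0e+00] q7 -0.071 grip 1.003 t 0.15 F [0.1 0.1 0.2] rows 21
[[0.0, -0.023, -0.026, -0.002, 0.06], [0.0, -0.025, -0.024, -0.002, 0.06], [0.0, -0.026, -0.023, -0.002, 0.05], [0.0, -0.028, -0.022, -0.002, 0.06], [0.0, -0.028, -0.02, -0.002, 0.06], [0.0, -0.03, -0.018, -0.002, 0.06], [0.0, -0.031, -0.016, -0.002, 0.06], [0.0, -0.031, -0.015, -0.002, 0.06]]
[[0.0, -0.033, -0.012, -0.002, 0.05], [0.0, -0.033, -0.011, -0.002, 0.06], [0.0, -0.034, -0.009, -0.002, 0.06], [0.0, -0.034, -0.007, -0.002, 0.06], [0.0, -0.034, -0.005, -0.002, 0.06], [0.0, -0.035, -0.003, -0.002, 0.06], [0.0, -0.035, -0.0, -0.002, 0.05], [0.0, -0.035, 0.001, -0.002, 0.06]]
top 104 [ 0.6248405  -0.01564732  0.1014426 ] [ 0.19369942 -0.98106092] 0.04944446164278904 0.014705723529173438
side 69 [ 0.62244031 -0.01590372  0.10121778] [ 0.16030423 -0.98706765] 0.05191177718401785 0.01823490636609293
```

Request:
{"method": "carry_out", "body": {
  "rows": [
    [[0.0, -0.023, -0.026, -0.002, 0.06], [0.0, -0.025, -0.024, -0.002, 0.06], [0.0, -0.026, -0.023, -0.002, 0.05], [0.0, -0.028, -0.022, -0.002, 0.06], [0.0, -0.028, -0.02, -0.002, 0.06], [0.0, -0.03, -0.018, -0.002, 0.06], [0.0, -0.031, -0.016, -0.002, 0.06], [0.0, -0.031, -0.015, -0.002, 0.06]]
  ]
}}

```text
time: 0.82
tool_pos: [0.287, 0.3761, 0.2504]
tool_rot: [[-0.745, 0.667, -0.006], [0.667, 0.745, -0.001], [0.004, -0.005, -1.0]]
ft_force: [1.2, 0.6, 0.2]
gripper_width: 0.998
```

Request:
{"method": "carry_out", "body": {
  "rows": [
    [[0.0, -0.033, -0.012, -0.002, 0.05], [0.0, -0.033, -0.011, -0.002, 0.06], [0.0, -0.034, -0.009, -0.002, 0.06], [0.0, -0.034, -0.007, -0.002, 0.06], [0.0, -0.034, -0.005, -0.002, 0.06], [0.0, -0.035, -0.003, -0.002, 0.06], [0.0, -0.035, 0.0, -0.002, 0.05], [0.0, -0.035, 0.001, -0.002, 0.06]]
  ]
}}

```text
time: 1.48
tool_pos: [0.4145, 0.1123, 0.2666]
tool_rot: [[-0.351, 0.937, -0.007], [0.937, 0.351, 0.001], [0.003, -0.006, -1.0]]
ft_force: [0.6, 0.3, 0.2]
gripper_width: 1.0
```

```bash
python3 plan.py 0.50 -0.02 0.28 0.095 0
```

```text
now [0.4145 0.1123 0.2666] psi 0.3582 tilt [-6.5e-03  7.0e-04 -1.0e+00] q7 0.064 grip 1.0 t 1.4833 F [0.6 0.3 0.2] rows 5
[[0.0, -0.031, 0.007, -0.003, 0.05], [0.0, -0.03, 0.008, -0.002, 0.06], [0.0, -0.03, 0.01, -0.003, 0.05], [0.0, -0.029, 0.012, -0.003, 0.05], [0.0, -0.029, 0.013, -0.002, 0.05]]
```

Request:
{"method": "carry_out", "body": {
  "rows": [
    [[0.0, -0.031, 0.009, -0.003, 0.05], [0.0, -0.03, 0.012, -0.002, 0.06], [0.0, -0.03, 0.015, -0.003, 0.05], [0.0, -0.029, 0.017, -0.003, 0.05], [0.0, -0.029, 0.018, -0.002, 0.04], [0.0, 0.0, 0.01, 0.0, 0.0]]
  ]
}}

```text
time: 1.98
tool_pos: [0.5332, -0.0301, 0.2802]
tool_rot: [[-0.084, 0.996, -0.005], [0.996, 0.084, -0.0], [-0.0, -0.005, -1.0]]
ft_force: [-0.6, -0.5, 0.4]
gripper_width: 0.999
```

```bash
cat > wr.py <<'E'
from h import *
from cell import manip
import sys
def wrist(save=None):
    s=manip.get_state(); d=manip.get_image("wrist"); P=cloud(d)
    M=np.array(d["mount"]); P=P@M[:3,:3].T+M[:3,3]
    R=np.array(s["tool_rot"]); P=P@R.T+np.array(s["tool_pos"])
    if save: cv2.imwrite(f"pics/{save}.png",d["img"][:,:,::-1])
    return s,d,P
E
python3 - <<'E'
from wr import *
from fit import *
s,d,P=wrist("w1"); np.savez("w1.npz",P=P,img=d["img"],z=d["range_z"])
print(s["tool_pos"])
P=np.where((d["range_z"]>.12)[...,None],P,np.nan)
Q=P.reshape(-1,3); Q=Q[np.isfinite(Q).all(1)]
k=(Q[:,2]>.094)&(Q[:,2]<.108)&(abs(Q[:,0]-.62)<.05)&(abs(Q[:,1]+.015)<.05); K=Q[k]
if len(K)>50:
    r=cv2.minAreaRect((K[:,:2]*1000).astype(np.float32)); print("knob",len(K),r)
j=fit(P,[.517,-.026],.097,3,.116,[1,2])
E
```

```text
[ 0.53322807 -0.03009598  0.28017621]
knob 618 ((627.3941650390625, -14.35710334777832), (14.627385139465332, 49.66120910644531), 11.9132661819458)
pose [ 0.5202 -0.0251  0.0969] cost 0.005029583032174721 6391 y-ext [-0.1101  0.1165] x-ext [-0.0599  0.0534]
```

View pics/w1.png

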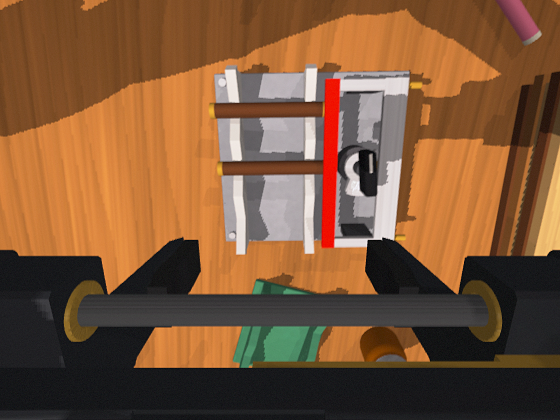

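```bash
python3 plan.py 0.6265 -0.0145 0.15 0.208 0.5
```

```text
now [ 0.5342 -0.027   0.2798] psi 0.0879 tilt [-4.5e-03  6.0e-04 -1.0e+00] q7 0.254 grip 1.001 t 2.0333 F [ 0.6  1.1 -0.2] rows 5
[[0.5, 0.001, 0.019, 0.026, -0.02], [0.5, 0.0, 0.018, 0.026, -0.03], [0.5, 0.0, 0.019, 0.026, -0.02], [0.5, -0.0, 0.019, 0.026, -0.03], [0.5, -0.001, 0.018, 0.026, -0.02]]
```

Request:
{"method": "carry_out", "body": {
  "rows": [
    [[0.5, 0.001, 0.021, 0.028, -0.02], [0.5, 0.0, 0.02, 0.028, -0.03], [0.5, 0.0, 0.02, 0.028, -0.02], [0.5, 0.0, 0.019, 0.026, -0.03], [0.5, -0.001, 0.018, 0.026, -0.02], [0.5, 0, 0, 0, 0]]
  ]
}}

```text
time: 2.53
tool_pos: [0.6343, -0.0091, 0.1379]
tool_rot: [[-0.215, 0.977, -0.003], [0.977, 0.215, 0.006], [0.007, -0.002, -1.0]]
ft_force: [-2.2, 0.7, -0.0]
gripper_width: 0.57
```

```bash
python3 plan.py 0.6265 -0.0145 0.077 0.208 0.5 0.02
```

```text
now [ 0.6343 -0.0091  0.1379] psi 0.2166 tilt [-0.0031  0.0063 -1.    ] q7 0.457 grip 0.57 t 2.5333 F [-2.2  0.7 -0. ] rows 4
[[0.5, -0.001, -0.002, 0.015, 0.0], [0.5, -0.001, -0.002, 0.015, 0.0], [0.5, -0.001, -0.003, 0.016, 0.01], [0.5, -0.001, -0.002, 0.015, -0.0]]
```

Request:
{"method": "carry_out", "body": {
  "rows": [
    [[0.5, -0.001, -0.002, 0.015, 0.0], [0.5, -0.001, -0.002, 0.015, 0.0], [0.5, -0.001, -0.003, 0.016, 0.01], [0.5, -0.001, -0.002, 0.014, 0.0], [0.5, 0, 0, 0, 0]]
  ]
}}

```text
time: 2.95
tool_pos: [0.6226, -0.0109, 0.0776]
tool_rot: [[-0.207, 0.978, -0.007], [0.978, 0.208, 0.008], [0.009, -0.005, -1.0]]
ft_force: [-0.7, 0.8, -0.9]
gripper_width: 0.502
```

```bash
python3 plan.py 0.6265 -0.0145 0.077 0.208 0.5 0.02
```

```text
now [ 0.6226 -0.0109  0.0776] psi 0.2091 tilt [-0.0068  0.0081 -0.9999] q7 0.49 grip 0.502 t 2.95 F [-0.7  0.8 -0.9] rows 1
[[0.5, -0.004, 0.003, 0.001, 0.0]]
```

Request:
{"method": "carry_out", "body": {
  "rows": [
    [[0.5, -0.003, 0.003, 0.0, 0.0], [1, 0, 0, 0, 0], [1, 0, 0, 0, 0], [1, 0, 0, 0, 0], [1, 0, 0, 0, 0], [1, 0, 0, 0, 0]]
  ],
  "newtons": 20
}}

```text
time: 3.45
tool_pos: [0.6262, -0.0124, 0.0835]
tool_rot: [[-0.208, 0.978, -0.005], [0.978, 0.208, 0.009], [0.01, -0.003, -1.0]]
ft_force: [-2.7, 0.3, 2.6]
gripper_width: 0.157
```

```bash
python3 plan.py 0.6265 -0.0145 0.077 0.208 1 0.02
python3 - <<'E'
from wr import *
s,d,P=wrist("w2")
E
```

```text
now [ 0.6262 -0.0124  0.0835] psi 0.2098 tilt [-0.0051  0.0092 -0.9999] q7 0.49 grip 0.157 t 3.45 F [-2.7  0.3  2.6] rows 1
[[1.0, -0.002, -0.0, 0.006, 0.0]]
```

View pics/w2.png

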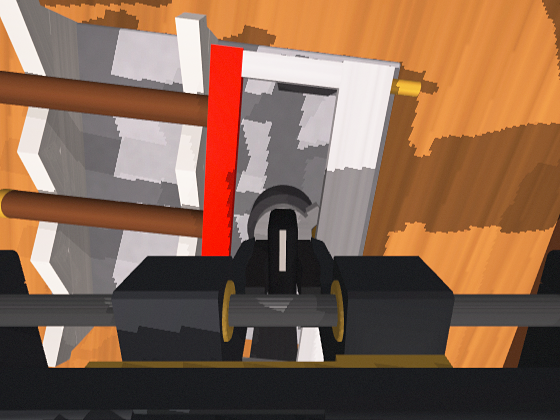

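Request:
{"method": "carry_out", "body": {
  "rows": [
    [[1, 0, 0, 0.003, -0.1], [1, 0, 0, 0.001, -0.1], [1, 0, 0, 0.001, -0.1], [1, 0, 0, 0.001, -0.1], [1, 0, 0, 0, -0.1], [1, 0, 0, 0, -0.1], [1, 0, 0, 0, -0.1], [1, 0, 0, 0, -0.1]]
  ]
}}

```text
time: 4.17
tool_pos: [0.6254, -0.0132, 0.0825]
tool_rot: [[-0.86, 0.51, -0.006], [0.51, 0.86, 0.011], [0.01, 0.007, -1.0]]
ft_force: [-0.2, 0.1, -1.2]
gripper_width: 0.159
```

```bash
python3 plan.py 0.6265 -0.0145 0.08 1.85 1 0.02
```

```text
now [ 0.6254 -0.0132  0.0825] psi 1.0359 tilt [-0.0055  0.0111 -0.9999] q7 1.159 grip 0.159 t 4.1667 F [-0.2  0.1 -1.2] rows 7
[[1.0, -0.0, -0.0, 0.0, -0.12], [1.0, -0.0, -0.0, 0.001, -0.11], [1.0, -0.001, -0.0, 0.0, -0.12], [1.0, 0.0, -0.0, 0.0, -0.12], [1.0, 0.0, -0.001, 0.001, -0.11], [1.0, -0.0, 0.0, 0.0, -0.12], [1.0, -0.0, 0.0, 0.001, -0.11]]
```

Request:
{"method": "carry_out", "body": {
  "rows": [
    [[1, 0, 0, 0, -0.1], [1, 0, 0, 0.001, -0.1], [1, 0, 0, 0, -0.1], [1, 0, 0, 0, -0.1], [1, 0, 0, 0.001, -0.1], [1, 0, 0, 0, -0.1], [1, 0, 0, 0, -0.08], [1, 0, 0, 0, 0]]
  ]
}}

```text
time: 4.83
tool_pos: [0.6252, -0.014, 0.0825]
tool_rot: [[-0.984, -0.178, -0.005], [-0.178, 0.984, 0.012], [0.003, 0.013, -1.0]]
ft_force: [-0.5, 1.5, -1.9]
gripper_width: 0.155
```

```bash
python3 plan.py 0.6265 -0.0145 0.08 1.777 1 0.02
python3 - <<'E'
from wr import *
s,d,P=wrist("w3")
E
```

```text
now [ 0.6252 -0.014   0.0825] psi 1.7495 tilt [-0.0055  0.0118 -0.9999] q7 1.736 grip 0.155 t 4.8333 F [-0.5  1.5 -1.9] rows 1
[[1.0, -0.001, -0.001, 0.003, -0.03]]
```

View pics/w3.png

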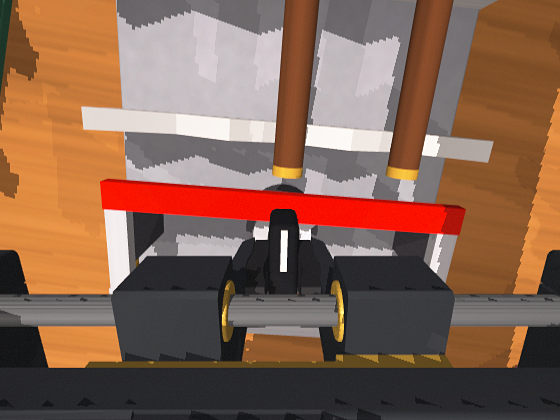

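Request:
{"method": "carry_out", "body": {
  "rows": [
    [[0.5, 0, 0, 0, 0], [0.5, 0, 0, 0, 0], [0.5, 0, 0, -0.01, 0], [0.5, 0, 0, -0.03, 0.02], [0.5, -0.0, -0.0, -0.035, 0.02], [0.5, 0.035, 0, -0.03, 0.02], [0.5, 0.035, 0, -0.025, 0.02], [0.5, 0.03, 0, -0.02, 0]]
  ]
}}

```text
time: 5.55
tool_pos: [0.5318, -0.0249, 0.2347]
tool_rot: [[-0.997, -0.08, -0.005], [-0.08, 0.997, 0.012], [0.004, 0.012, -1.0]]
ft_force: [0.0, 0.5, 1.1]
gripper_width: 0.5
```

Run:
```python
from wr import *
from fit import *
s,d,P=wrist("w4"); print(np.round(s["tool_pos"],4),s["gripper_width"],s["time"])
P=np.where((d["range_z"]>.12)[...,None],P,np.nan)
j=fit(P,[.520,-.025],.097,3,.116,[1,2])
t=manip.get_image("top"); cv2.imwrite("pics/top4.png",t["img"][:,:,::-1]); T=cloud(t)
for P in (P,T):
    for nm,c0,yaw in [("doneL",(.52,.045),.097),("doneM",(.52,-.025),.097)]:
        c,s_=np.cos(yaw),np.sin(yaw); dx=P[...,0]-c0[0];dy=P[...,1]-c0[1]
        x=dx*c+dy*s_;y=-dx*s_+dy*c
        m=(abs(x)<.09)&(abs(y)<.013)&(P[...,2]>.05)&(P[...,2]<.0585)
        if m.sum()>30: rod(P,m,nm)
```

```text
[ 0.5318 -0.0249  0.2347] 0.5002348005938367 5.55
pose [ 0.5199 -0.0247  0.0969] cost 0.007141947478650695 8104 y-ext [-0.1131  0.1125] x-ext [-0.0575  0.0557]
doneL ctr [0.5095 0.0438] yaw 0.0972 len 0.1393 n 1851 z [0.0538 0.0556]
doneM ctr [ 0.5209 -0.0247] yaw 0.0969 len 0.1393 n 1845 z [0.0538 0.0556]
```

View pics/w4.png

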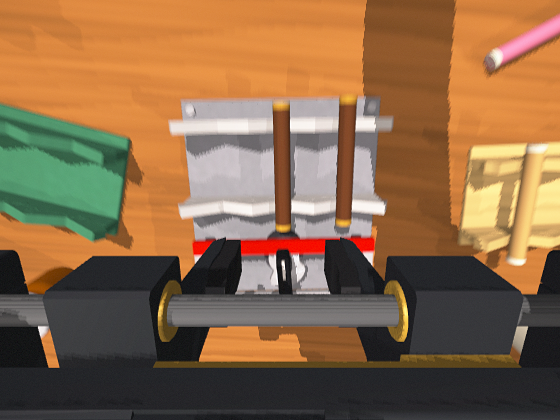

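View pics/top4.png

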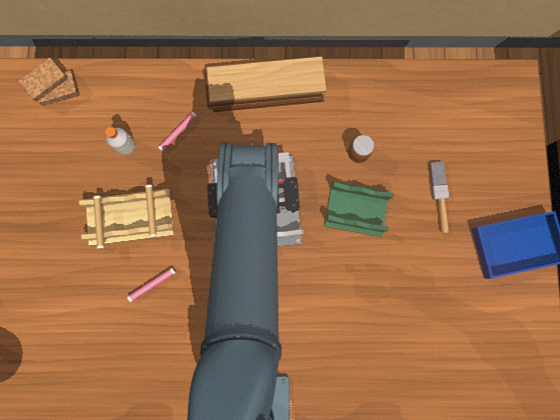

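```bash
python3 plan.py 0.521 -0.025 0.08 1.668 0.5
```

```text
now [ 0.5308 -0.0257  0.2365] psi 1.651 tilt [-0.003   0.0115 -0.9999] q7 1.652 grip 0.504 t 5.65 F [0.  0.6 0.5] rows 5
[[0.5, 0.002, 0.0, 0.031, -0.0], [0.5, 0.002, 0.001, 0.032, -0.01], [0.5, 0.002, -0.0, 0.031, -0.0], [0.5, 0.002, 0.0, 0.031, -0.0], [0.5, 0.002, 0.001, 0.031, -0.01]]
```

```bash
python3 - <<'E'
t=open("plan.py").read()
a=t.index("        # commanded"); b=t.index("        tgt=p+")
t=t[:a]+"""        th=-(a-cur); Rz=np.array([[np.cos(th),-np.sin(th),0],[np.sin(th),np.cos(th),0],[0,0,1]])
        x,y,z=(R@Rz).T
"""+t[b:]
open("plan.py","w").write(t)
E
python3 plan.py 0.521 -0.025 0.08 1.668 0.5
```

```text
now [ 0.5308 -0.0257  0.2365] psi 1.651 tilt [-0.003   0.0115 -0.9999] q7 1.652 grip 0.504 t 5.65 F [0.  0.6 0.5] rows 5
[[0.5, 0.002, -0.0, 0.031, -0.0], [0.5, 0.002, -0.0, 0.032, -0.01], [0.5, 0.002, -0.0, 0.031, -0.0], [0.5, 0.002, -0.0, 0.031, -0.0], [0.5, 0.001, -0.0, 0.032, -0.01]]
```

Request:
{"method": "carry_out", "body": {
  "rows": [
    [[0.5, 0.002, 0, 0.031, 0], [0.5, 0.002, 0, 0.032, -0.01], [0.5, 0.002, 0, 0.031, 0], [0.5, 0.002, 0, 0.031, 0], [0.5, 0.001, 0, 0.025, -0.01], [0.5, 0, 0, 0, 0]]
  ]
}}

```text
time: 6.15
tool_pos: [0.5302, -0.0241, 0.0892]
tool_rot: [[-0.995, -0.096, 0.017], [-0.096, 0.995, 0.012], [-0.018, 0.01, -1.0]]
ft_force: [-0.7, 0.1, -0.2]
gripper_width: 0.502
```

```bash
python3 plan.py 0.521 -0.025 0.028 1.668 0.5 0.02
```

```text
now [ 0.5302 -0.0241  0.0892] psi 1.6668 tilt [ 0.0172  0.0122 -0.9998] q7 1.681 grip 0.502 t 6.15 F [-0.7  0.1 -0.2] rows 4
[[0.5, 0.003, -0.0, 0.015, -0.0], [0.5, 0.002, -0.0, 0.015, -0.0], [0.5, 0.003, -0.0, 0.016, -0.0], [0.5, 0.002, -0.001, 0.015, -0.0]]
```

Request:
{"method": "carry_out", "body": {
  "rows": [
    [[0.5, 0.006, 0, 0.015, 0], [0.5, 0.004, 0, 0.015, 0], [0.5, 0.003, 0, 0.014, 0], [0.5, 0.002, 0, 0.012, 0], [0.5, 0, 0, 0, 0]]
  ]
}}

```text
time: 6.57
tool_pos: [0.5216, -0.0247, 0.0352]
tool_rot: [[-0.996, -0.092, 0.023], [-0.092, 0.996, 0.012], [-0.024, 0.01, -1.0]]
ft_force: [-0.2, 0.1, 0.0]
gripper_width: 0.494
```

```bash
python3 plan.py 0.521 -0.025 0.028 1.668 0.5 0.02
```

```text
now [ 0.5216 -0.0247  0.0352] psi 1.6627 tilt [ 0.0231  0.0119 -0.9997] q7 1.684 grip 0.494 t 6.5667 F [-0.2  0.1  0. ] rows 1
[[0.5, 0.001, -0.0, 0.007, -0.01]]
```

Request:
{"method": "carry_out", "body": {
  "rows": [
    [[0.5, 0.001, 0, 0.007, 0], [0.5, 0, 0, 0.001, 0], [1, 0, 0, 0, 0], [1, 0, 0, 0, 0], [1, 0, 0, 0, 0], [1, 0, 0, 0, 0], [1, 0, 0, 0, 0]]
  ],
  "newtons": 20
}}

```text
time: 7.15
tool_pos: [0.5264, -0.0243, 0.0321]
tool_rot: [[-0.995, -0.091, 0.032], [-0.09, 0.996, 0.012], [-0.033, 0.009, -0.999]]
ft_force: [-0.3, 0.4, -0.7]
gripper_width: 0.2
```

```bash
python3 plan.py 0.521 -0.025 0.1 1.668 1 0.03
```

```text
now [ 0.5264 -0.0243  0.0321] psi 1.6614 tilt [ 0.0318  0.012  -0.9994] q7 1.683 grip 0.2 t 7.15 F [-0.3  0.4 -0.7] rows 3
[[1.0, 0.001, 0.0, -0.023, -0.0], [1.0, 0.001, 0.0, -0.022, -0.0], [1.0, 0.001, 0.0, -0.023, -0.01]]
```

Request:
{"method": "carry_out", "body": {
  "rows": [
    [[1, 0, 0, -0.023, 0], [1, 0, 0, -0.03, 0], [1, 0, 0, -0.03, 0], [1, 0, 0, -0.02, 0], [1, 0, 0, 0, 0]]
  ]
}}

```text
time: 7.57
tool_pos: [0.5213, -0.0258, 0.1381]
tool_rot: [[-0.996, -0.09, 0.027], [-0.09, 0.996, 0.012], [-0.028, 0.009, -1.0]]
ft_force: [0.3, -0.0, -0.1]
gripper_width: 0.192
```

```bash
python3 plan.py 0.551 -0.26 0.15 1.38 1 0.035
```

```text
now [ 0.5213 -0.0258  0.1381] psi 1.6613 tilt [ 0.0272  0.0118 -0.9996] q7 1.673 grip 0.192 t 7.5667 F [ 0.3 -0.  -0.1] rows 7
[[1.0, -0.001, -0.034, -0.002, 0.04], [1.0, -0.003, -0.033, -0.002, 0.04], [1.0, -0.004, -0.034, -0.002, 0.04], [1.0, -0.005, -0.033, -0.002, 0.04], [1.0, -0.007, -0.033, -0.002, 0.04], [1.0, -0.008, -0.033, -0.002, 0.04], [1.0, -0.009, -0.032, -0.002, 0.04]]
```

Request:
{"method": "carry_out", "body": {
  "rows": [
    [[1, -0.001, -0.034, -0.002, 0.04], [1, -0.003, -0.033, -0.002, 0.04], [1, -0.004, -0.034, -0.002, 0.04], [1, -0.005, -0.033, -0.002, 0.04], [1, -0.007, -0.033, -0.002, 0.04], [1, -0.008, -0.033, -0.002, 0.04], [1, -0.009, -0.032, -0.002, 0.04], [1, 0, 0, 0, 0]]
  ]
}}

```text
time: 8.23
tool_pos: [0.5514, -0.2662, 0.1468]
tool_rot: [[-0.981, 0.192, 0.027], [0.193, 0.981, 0.013], [-0.024, 0.018, -1.0]]
ft_force: [-0.7, -1.3, -0.5]
gripper_width: 0.196
```

```bash
python3 - <<'E'
from wr import *
from fit import *
s,d,P=wrist("w5"); print(np.round(s["tool_pos"],4),s["gripper_width"],s["time"])
P=np.where((d["range_z"]>.12)[...,None],P,np.nan)
fit(P,[.5505,-.301],-.19,2,.081,[])
t=manip.get_image("top"); cv2.imwrite("pics/top5.png",t["img"][:,:,::-1])
t=manip.get_image("side"); cv2.imwrite("pics/side5.png",t["img"][:,:,::-1])
E
python3 plan.py .544 -.335 .1 1.38 1
```

```text
[ 0.5514 -0.2662  0.1468] 0.19624020602556325 8.2333
pose [ 0.5526 -0.3015 -0.1956] cost 0.008176994797900383 3687 y-ext [-0.0795  0.084 ] x-ext [-0.051   0.0465]
now [ 0.5518 -0.2569  0.1459] psi 1.3874 tilt [ 0.0245  0.02   -0.9995] q7 1.872 grip 0.2 t 8.3833 F [ 0.3  0.4 -1. ] rows 3
[[1.0, -0.002, -0.026, 0.015, 0.0], [1.0, -0.002, -0.027, 0.014, 0.0], [1.0, -0.002, -0.026, 0.015, 0.01]]
```

View pics/w5.png

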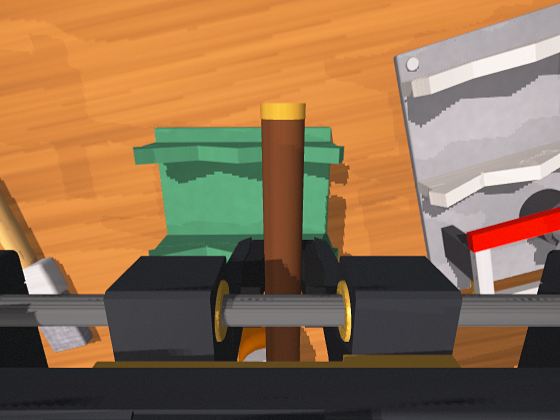

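View pics/side5.png

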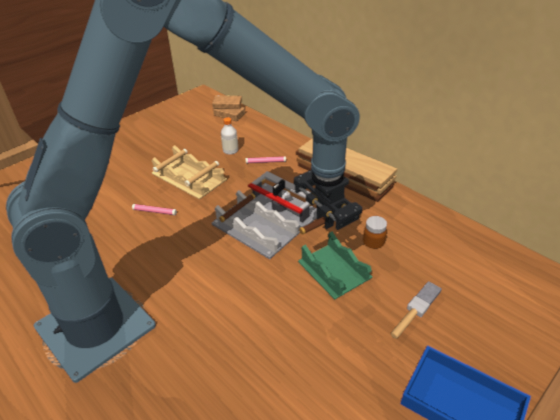

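```bash
cat > held.py <<'E'
from wr import *
def held(save=None):
    s=manip.get_state(); d=manip.get_image("wrist"); P=cloud(d); M=np.array(d["mount"]); P=P@M[:3,:3].T+M[:3,3]
    m=(d["range_z"]>.05)&(abs(P[...,1])<.013)&(P[...,0]>.02)&(P[...,0]<.12)&(P[...,2]<.0)&(P[...,2]>-.05)
    Q=P[m]
    if save: cv2.imwrite(f"pics/{save}.png",d["img"][:,:,::-1])
    if len(Q)<20: print("no rod",len(Q)); return
    k=Q[:,0]<np.percentile(Q[:,0],97)
    pf=np.polyfit(Q[k,0],Q[k,2],1)
    print("end x",np.round(np.percentile(Q[:,0],[95,99,99.8]),4),"offset",round(np.percentile(Q[:,0],99.5)-.070,4),"ymean",round(Q[:,1].mean(),4),"slope z/x",round(pf[0],3),"top z at x=0",round(pf[1],4),len(Q))
if __name__=="__main__": held("held")
E
python3 held.py; python3 plan.py .5505 -.336 .1 1.38 1
```

```text
end x [0.0723 0.0741 0.0744] offset 0.0044 ymean -0.0 slope z/x -0.031 top z at x=0 -0.0215 5441
now [ 0.5521 -0.2558  0.1461] psi 1.389 tilt [ 0.0247  0.0206 -0.9995] q7 1.872 grip 0.197 t 8.4333 F [ 0.2  0.1 -0.7] rows 3
[[1.0, -0.004, -0.027, 0.015, 0.0], [1.0, -0.004, -0.027, 0.015, 0.01], [1.0, -0.004, -0.026, 0.014, -0.0]]
```

Request:
{"method": "carry_out", "body": {
  "rows": [
    [[1, -0.004, -0.027, 0.014, 0], [1, -0.004, -0.027, 0.014, 0.01], [1, -0.004, -0.025, 0.012, 0], [1, 0, 0, 0, 0]]
  ]
}}

```text
time: 8.77
tool_pos: [0.5543, -0.3257, 0.1025]
tool_rot: [[-0.984, 0.174, 0.026], [0.175, 0.984, 0.027], [-0.021, 0.031, -0.999]]
ft_force: [-0.6, 0.0, -1.1]
gripper_width: 0.197
```

```bash
python3 plan.py .550 -.337 .06 1.38 1 .02;python3 held.py;  python3 plan.py .550 -.337 .06 1.38 1 .02
```

```text
now [ 0.5543 -0.3257  0.1025] psi 1.3958 tilt [ 0.0263  0.0268 -0.9993] q7 1.996 grip 0.197 t 8.7667 F [-0.6  0.  -1.1] rows 3
[[1.0, 0.001, -0.004, 0.014, 0.01], [1.0, 0.001, -0.005, 0.014, 0.0], [1.0, 0.001, -0.004, 0.014, 0.01]]
end x [0.0726 0.0744 0.0747] offset 0.0047 ymean -0.0 slope z/x -0.031 top z at x=0 -0.0214 5478
now [ 0.5554 -0.3225  0.1032] psi 1.3978 tilt [ 0.027   0.0293 -0.9992] q7 1.994 grip 0.197 t 8.8167 F [-0.8  1.4 -0.3] rows 3
[[1.0, 0.001, -0.006, 0.014, 0.01], [1.0, 0.001, -0.005, 0.014, 0.0], [1.0, 0.002, -0.006, 0.015, 0.01]]
```

Request:
{"method": "carry_out", "body": {
  "rows": [
    [[1, 0.002, -0.008, 0.013, 0.01], [1, 0.002, -0.006, 0.014, 0.01], [1, 0.001, -0.004, 0.014, 0.01], [1, 0, -0.001, 0, 0]]
  ]
}}

```text
time: 9.15
tool_pos: [0.5501, -0.3325, 0.0581]
tool_rot: [[-0.98, 0.196, 0.028], [0.197, 0.98, 0.034], [-0.021, 0.039, -0.999]]
ft_force: [0.6, 0.2, 0.0]
gripper_width: 0.199
```

```bash
python3 - <<'E'
from wr import *
manip.get_image("top")
E
python3 plan.py .550 -.337 .034 1.38 1 .01
```

```text
now [ 0.5507 -0.3327  0.0592] psi 1.374 tilt [ 0.0293  0.0332 -0.999 ] q7 2.007 grip 0.198 t 9.2 F [ 0.9  0.4 -1.4] rows 3
[[1.0, 0.0, -0.002, 0.008, -0.0], [1.0, 0.0, -0.002, 0.009, -0.0], [1.0, 0.0, -0.001, 0.008, -0.01]]
```

Request:
{"method": "carry_out", "body": {
  "rows": [
    [[1, 0, -0.003, 0.008, 0], [1, 0, -0.003, 0.008, 0], [1, 0, -0.001, 0.007, 0], [1, 0, 0, 0.002, 0]]
  ]
}}

```text
time: 9.53
tool_pos: [0.5514, -0.3385, 0.0327]
tool_rot: [[-0.981, 0.194, 0.031], [0.195, 0.98, 0.033], [-0.024, 0.038, -0.999]]
ft_force: [-1.1, 0.3, 5.7]
gripper_width: 0.195
```

```bash
python3 - <<'E'
from wr import *
manip.get_image("top")
E
python3 plan.py .550 -.337 .034 1.38 1 .01
```

```text
now [ 0.5516 -0.3383  0.0329] psi 1.376 tilt [ 0.0314  0.0331 -0.999 ] q7 2.022 grip 0.193 t 9.5833 F [-0.4  0.2 -0.6] rows 1
[[1.0, 0.002, 0.001, -0.001, -0.0]]
```

Seated (small contact force, expected height). Release and lift.

Request:
{"method": "carry_out", "body": {
  "rows": [
    [[0.5, 0.001, 0, 0, 0], [0.5, 0, 0, 0, 0], [0.5, 0, 0, 0, 0], [0.5, 0, 0, -0.02, 0], [0.5, 0, 0.01, -0.035, 0], [0.5, 0, 0.025, -0.03, 0], [0.5, 0, 0.03, -0.025, 0], [0.5, 0, 0.035, -0.01, 0]]
  ]
}}

```text
time: 10.25
tool_pos: [0.5624, -0.251, 0.1595]
tool_rot: [[-0.978, 0.207, 0.028], [0.208, 0.978, 0.029], [-0.021, 0.034, -0.999]]
ft_force: [1.2, -0.3, -0.3]
gripper_width: 0.5
```

```bash
python3 - <<'E'
from wr import *
from fit import *
s,d,P=wrist("w6"); print(np.round(s["tool_pos"],4),s["time"])
t=manip.get_image("top"); cv2.imwrite("pics/top6.png",t["img"][:,:,::-1]); T=cloud(t)
for P in (P,T):
    for nm,c0,yaw in [("rest",(.545,-.336),-.19)]:
        c,s_=np.cos(yaw),np.sin(yaw); dx=P[...,0]-c0[0];dy=P[...,1]-c0[1]
        x=dx*c+dy*s_;y=-dx*s_+dy*c
        m=(abs(x)<.09)&(abs(y)<.013)&(P[...,2]>.05)&(P[...,2]<.0585)
        if m.sum()>30: rod(P,m,nm)
E
python3 plan.py .5145 .044 .15 1.668 .5
```

```text
[ 0.5624 -0.251   0.1595] 10.25
rest ctr [ 0.5463 -0.3345] yaw -0.1946 len 0.1374 n 2877 z [0.054  0.0556]
now [ 0.5654 -0.2425  0.1588] psi 1.3734 tilt [ 0.0291  0.0347 -0.999 ] q7 1.843 grip 0.501 t 10.35 F [-0.5  0.8  0. ] rows 9
[[0.5, 0.012, 0.03, 0.002, -0.03], [0.5, 0.011, 0.03, 0.002, -0.04], [0.5, 0.009, 0.031, 0.002, -0.03], [0.5, 0.009, 0.031, 0.002, -0.03], [0.5, 0.008, 0.032, 0.002, -0.03], [0.5, 0.007, 0.031, 0.002, -0.04], [0.5, 0.006, 0.032, 0.001, -0.03], [0.5, 0.004, 0.032, 0.002, -0.03]]
[[0.5, 0.004, 0.032, 0.002, -0.03]]
```

View pics/top6.png

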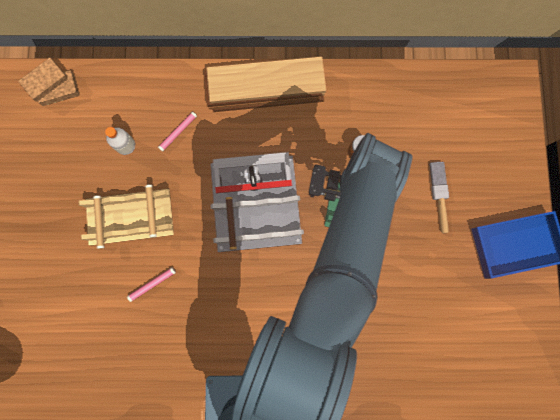

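Request:
{"method": "carry_out", "body": {
  "rows": [
    [[0.5, 0.012, 0.03, 0.002, -0.03], [0.5, 0.011, 0.03, 0.002, -0.04], [0.5, 0.009, 0.031, 0.002, -0.03], [0.5, 0.009, 0.031, 0.002, -0.03], [0.5, 0.008, 0.032, 0.002, -0.03], [0.5, 0.007, 0.031, 0.002, -0.04], [0.5, 0.006, 0.032, 0.002, -0.03], [0.5, 0.004, 0.032, 0.002, -0.03]]
  ]
}}

```text
time: 11.02
tool_pos: [0.5202, 0.0115, 0.1513]
tool_rot: [[-0.997, -0.063, 0.039], [-0.062, 0.998, 0.026], [-0.041, 0.023, -0.999]]
ft_force: [0.8, 0.0, -0.6]
gripper_width: 0.498
```

```bash
python3 -c "
from cell import manip
manip.get_image('top')"
python3 plan.py .511 .044 .08 1.668 .5 .025
```

```text
now [0.519  0.0195 0.151 ] psi 1.6442 tilt [ 0.0373  0.0305 -0.9988] q7 1.586 grip 0.501 t 11.0667 F [-1.5  5.1 -0.6] rows 4
[[0.5, 0.002, 0.006, 0.018, -0.01], [0.5, 0.002, 0.006, 0.018, -0.0], [0.5, 0.003, 0.005, 0.018, -0.01], [0.5, 0.002, 0.006, 0.017, -0.0]]
```

Request:
{"method": "carry_out", "body": {
  "rows": [
    [[0.5, 0.003, 0.006, 0.018, -0.01], [0.5, 0.003, 0.006, 0.018, 0], [0.5, 0.003, 0.005, 0.018, -0.01], [0.5, 0.003, 0.004, 0.015, 0], [0.5, 0.002, 0, 0, 0]]
  ]
}}

```text
time: 11.48
tool_pos: [0.5077, 0.0459, 0.0814]
tool_rot: [[-0.994, -0.103, 0.043], [-0.101, 0.994, 0.033], [-0.047, 0.028, -0.999]]
ft_force: [0.5, -0.6, 0.3]
gripper_width: 0.5
```

```bash
python3 -c "
from cell import manip
manip.get_image('top')"
python3 plan.py .511 .044 .03 1.668 .5 .015
```

```text
now [0.5079 0.0452 0.0824] psi 1.6729 tilt [ 0.044   0.0324 -0.9985] q7 1.566 grip 0.502 t 11.5333 F [-0.6  0.4 -0.2] rows 4
[[0.5, -0.0, -0.001, 0.013, 0.0], [0.5, -0.0, -0.0, 0.013, 0.0], [0.5, -0.0, -0.001, 0.013, 0.0], [0.5, -0.001, -0.001, 0.013, 0.0]]
```

Request:
{"method": "carry_out", "body": {
  "rows": [
    [[0.5, 0, -0.001, 0.014, 0], [0.5, 0, 0, 0.014, 0], [0.5, 0, -0.001, 0.014, 0], [0.5, 0, -0.001, 0.011, 0], [0.5, 0, 0, 0, 0]]
  ]
}}

```text
time: 11.95
tool_pos: [0.5156, 0.0401, 0.0325]
tool_rot: [[-0.994, -0.098, 0.053], [-0.096, 0.995, 0.031], [-0.055, 0.026, -0.998]]
ft_force: [-0.7, 0.8, 0.3]
gripper_width: 0.5
```

```bash
python3 -c "
from cell import manip
manip.get_image('top')"
python3 plan.py .511 .044 .03 1.668 .5 .015
```

```text
now [0.516  0.0401 0.0333] psi 1.6688 tilt [ 0.0535  0.0314 -0.9981] q7 1.579 grip 0.501 t 12.0 F [ 0.4 -0.7  0.6] rows 1
[[0.5, 0.005, 0.004, 0.003, 0.0]]
```

Request:
{"method": "carry_out", "body": {
  "rows": [
    [[0.5, 0.006, 0.004, 0.003, 0], [1, 0, 0, 0, 0], [1, 0, 0, 0, 0], [1, 0, 0, 0, 0], [1, 0, 0, 0, 0]]
  ]
}}

```text
time: 12.42
tool_pos: [0.5112, 0.0438, 0.033]
tool_rot: [[-0.994, -0.097, 0.058], [-0.095, 0.995, 0.032], [-0.061, 0.026, -0.998]]
ft_force: [-1.2, 3.2, 2.0]
gripper_width: 0.221
```

```bash
python3 held.py; python3 plan.py .511 .044 .03 1.668 1 .015
```

```text
end x [0.0689 0.0708 0.0712] offset 0.0012 ymean 0.0003 slope z/x -0.074 top z at x=0 -0.0187 5526
now [0.5112 0.0442 0.0331] psi 1.6685 tilt [ 0.058   0.0324 -0.9978] q7 1.571 grip 0.194 t 12.4667 F [-2.1  0.5  3.5] rows 1
[[1.0, 0.0, -0.0, 0.003, 0.0]]
```

Request:
{"method": "carry_out", "body": {
  "rows": [
    [[1, 0, 0, -0.015, 0], [1, 0, 0, -0.03, 0], [1, 0, 0, -0.035, 0], [1, 0, 0, -0.03, 0], [1, 0, -0.01, -0.01, 0]]
  ]
}}

```text
time: 12.88
tool_pos: [0.5025, 0.032, 0.1547]
tool_rot: [[-0.994, -0.101, 0.051], [-0.099, 0.995, 0.032], [-0.054, 0.027, -0.998]]
ft_force: [0.6, 0.3, -0.5]
gripper_width: 0.2
```

```bash
python3 -c "
from cell import manip
manip.get_image('top')"; python3 plan.py .558 -.255 .13 1.38 1 .037
```

```text
now [0.5034 0.0285 0.1553] psi 1.6687 tilt [ 0.0525  0.0306 -0.9982] q7 1.584 grip 0.196 t 12.9333 F [ 1.8 -2.7  0.6] rows 8
[[1.0, -0.003, -0.036, 0.002, 0.04], [1.0, -0.005, -0.036, 0.003, 0.03], [1.0, -0.006, -0.036, 0.002, 0.04], [1.0, -0.007, -0.035, 0.003, 0.03], [1.0, -0.008, -0.035, 0.002, 0.04], [1.0, -0.009, -0.035, 0.003, 0.04], [1.0, -0.011, -0.035, 0.002, 0.03], [1.0, -0.012, -0.034, 0.002, 0.04]]
```

Request:
{"method": "carry_out", "body": {
  "rows": [
    [[1, -0.003, -0.036, 0.002, 0.04], [1, -0.005, -0.036, 0.003, 0.03], [1, -0.006, -0.036, 0.002, 0.04], [1, -0.007, -0.035, 0.003, 0.03], [1, -0.008, -0.035, 0.002, 0.04], [1, -0.009, -0.035, 0.003, 0.04], [1, -0.011, -0.035, 0.002, 0.03], [1, -0.008, -0.02, 0.002, 0.04]]
  ]
}}

```text
time: 13.6
tool_pos: [0.5573, -0.2449, 0.1266]
tool_rot: [[-0.98, 0.191, 0.053], [0.193, 0.981, 0.034], [-0.046, 0.044, -0.998]]
ft_force: [0.3, 0.0, 0.9]
gripper_width: 0.2
```

```bash
python3 -c "
from cell import manip
manip.get_image('top')"; python3 held.py; python3 plan.py .5595 -.2675 .08 1.38 1 .02
```

```text
end x [0.0692 0.0707 0.0711] offset 0.0011 ymean -0.0 slope z/x -0.062 top z at x=0 -0.0205 5042
now [ 0.5569 -0.2454  0.1262] psi 1.3762 tilt [ 0.0528  0.0336 -0.998 ] q7 1.879 grip 0.197 t 13.7 F [-0.6  0.1 -0.7] rows 3
[[1.0, -0.002, -0.008, 0.015, -0.0], [1.0, -0.001, -0.007, 0.015, -0.0], [1.0, -0.002, -0.008, 0.015, -0.0]]
```

Request:
{"method": "carry_out", "body": {
  "rows": [
    [[1, -0.002, -0.01, 0.015, 0], [1, -0.001, -0.009, 0.015, 0], [1, -0.002, -0.007, 0.015, 0], [1, -0.001, -0.001, 0.012, 0], [1, 0, 0, 0.006, 0]]
  ]
}}

```text
time: 14.12
tool_pos: [0.5611, -0.268, 0.0576]
tool_rot: [[-0.98, 0.191, 0.052], [0.193, 0.981, 0.036], [-0.044, 0.045, -0.998]]
ft_force: [-0.1, -0.0, 0.2]
gripper_width: 0.198
```

```bash
python3 -c "
from cell import manip
manip.get_image('top')"; python3 plan.py .5607 -.267 .033 1.376 1 .01
```

```text
now [ 0.5604 -0.2673  0.0568] psi 1.3791 tilt [ 0.0501  0.0371 -0.9981] q7 1.935 grip 0.197 t 14.1667 F [-0.3 -0.  -1. ] rows 3
[[1.0, 0.0, -0.0, 0.008, 0.0], [1.0, 0.001, -0.0, 0.008, 0.0], [1.0, -0.0, -0.001, 0.008, 0.0]]
```

Request:
{"method": "carry_out", "body": {
  "rows": [
    [[1, 0.001, 0, 0.008, 0], [1, 0.001, 0, 0.008, 0], [1, 0.001, 0, 0.007, 0], [1, 0, 0, 0.002, 0]]
  ]
}}

```text
time: 14.5
tool_pos: [0.5601, -0.2646, 0.032]
tool_rot: [[-0.981, 0.188, 0.053], [0.19, 0.981, 0.036], [-0.045, 0.045, -0.998]]
ft_force: [-7.6, -2.7, 23.2]
gripper_width: 0.199
```

```bash
python3 -c "
from cell import manip
manip.get_image('top')"; python3 plan.py .5607 -.267 .033 1.376 1 .01
```

```text
now [ 0.56   -0.2647  0.0321] psi 1.3817 tilt [ 0.0525  0.0357 -0.998 ] q7 1.942 grip 0.202 t 14.55 F [-2.9 -1.   6.4] rows 1
[[1.0, -0.001, -0.002, -0.001, 0.01]]
```

Pressed a little, seated. Release.

Request:
{"method": "carry_out", "body": {
  "rows": [
    [[0.5, 0, 0, -0.001, 0], [0.5, 0, 0, 0, 0], [0.5, 0, 0, 0, 0], [0.5, 0, 0, -0.02, 0], [0.5, 0, 0.01, -0.035, 0], [0.5, 0, 0.025, -0.035, 0], [0.5, 0, 0.03, -0.03, 0], [0.5, 0, 0.035, -0.02, -0.03]]
  ]
}}

```text
time: 15.22
tool_pos: [0.5664, -0.1754, 0.1765]
tool_rot: [[-0.984, 0.171, 0.043], [0.172, 0.984, 0.034], [-0.037, 0.041, -0.998]]
ft_force: [0.7, 0.2, -0.8]
gripper_width: 0.504
```

```bash
cat > chk.py <<'E'
from wr import *
from fit import *
import sys
def chk(tag,names):
    s,d,P=wrist("w"+tag); P=np.where((d["range_z"]>.12)[...,None],P,np.nan)
    t=manip.get_image("top"); cv2.imwrite(f"pics/top{tag}.png",t["img"][:,:,::-1])
    u=manip.get_image("side"); cv2.imwrite(f"pics/side{tag}.png",u["img"][:,:,::-1])
    L={"restF":((.5455,-.3355),-.195),"restN":((.559,-.267),-.195),"jL":((.5132,.045),.097),"jM":((.52,-.0247),.097),"jR":((.5268,-.0944),.097),
       "fL":((.51,.393),.11),"fR":((.54,.256),.105)}
    for cam,Q in (("wrist",P),("top",cloud(t)),("side",cloud(u))):
        for nm in names:
            c0,yaw=L[nm]; c,s_=np.cos(yaw),np.sin(yaw); dx=Q[...,0]-c0[0];dy=Q[...,1]-c0[1]
            x=dx*c+dy*s_;y=-dx*s_+dy*c
            m=(abs(x)<.1)&(abs(y)<.014)&(Q[...,2]>.05)&(Q[...,2]<.0595)
            if m.sum()>60: rod(Q,m,cam+" "+nm)
chk(sys.argv[1],sys.argv[2:])
E
python3 chk.py 7 restF restN fL fR; python3 plan.py .53 0.2 .2 1.68 .5 .037
```

```text
wrist restF ctr [ 0.5396 -0.3322] yaw -0.1923 len 0.1244 n 2486 z [0.0539 0.0557]
wrist restN ctr [ 0.5578 -0.2653] yaw -0.1866 len 0.1385 n 2603 z [0.0539 0.0556]
top restF ctr [ 0.5449 -0.3364] yaw -0.1963 len 0.1395 n 279 z [0.0538 0.0576]
top fL ctr [0.5107 0.3937] yaw 0.1266 len 0.1383 n 284 z [0.0539 0.058 ]
top fR ctr [0.5403 0.2566] yaw 0.127 len 0.1388 n 292 z [0.0537 0.0576]
side restF ctr [ 0.543  -0.3361] yaw -0.1921 len 0.1415 n 254 z [0.0539 0.0576]
side restN ctr [ 0.5545 -0.2671] yaw -0.191 len 0.1416 n 232 z [0.0541 0.0582]
side fL ctr [0.5089 0.3952] yaw 0.1285 len 0.1442 n 123 z [0.054 0.058]
side fR ctr [0.5381 0.2579] yaw 0.124 len 0.1425 n 124 z [0.0538 0.0576]
now [ 0.5683 -0.1708  0.1758] psi 1.4086 tilt [ 0.045   0.0374 -0.9983] q7 1.763 grip 0.502 t 15.3667 F [-0.8 -0.5 -0.2] rows 11
[[0.5, 0.009, 0.033, -0.001, -0.02], [0.5, 0.008, 0.033, -0.001, -0.03], [0.5, 0.007, 0.033, -0.001, -0.02], [0.5, 0.007, 0.033, -0.001, -0.03], [0.5, 0.005, 0.034, -0.001, -0.02], [0.5, 0.005, 0.033, -0.002, -0.03], [0.5, 0.004, 0.034, -0.001, -0.02], [0.5, 0.003, 0.034, -0.001, -0.03]]
[[0.5, 0.002, 0.034, -0.001, -0.02], [0.5, 0.002, 0.034, -0.001, -0.03], [0.5, 0.0, 0.034, -0.001, -0.02]]
```

View pics/w7.png

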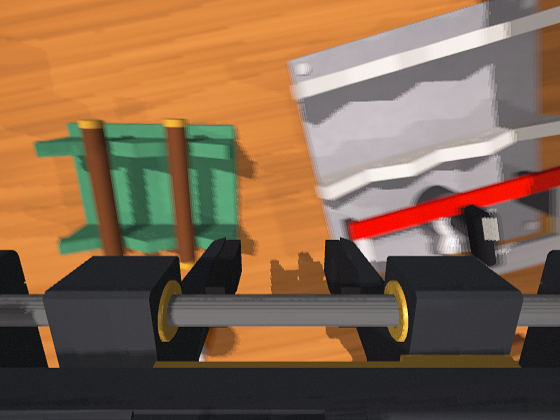

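View pics/side7.png

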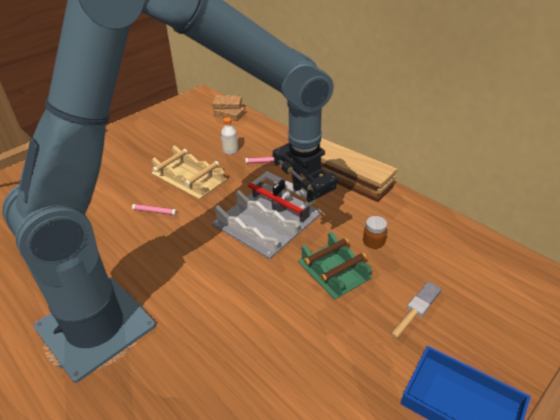

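Request:
{"method": "carry_out", "body": {
  "rows": [
    [[0.5, 0.009, 0.033, -0.001, -0.02], [0.5, 0.008, 0.033, -0.001, -0.03], [0.5, 0.007, 0.033, -0.001, -0.02], [0.5, 0.007, 0.033, -0.001, -0.03], [0.5, 0.005, 0.034, -0.001, -0.02], [0.5, 0.005, 0.033, -0.002, -0.03], [0.5, 0.004, 0.034, -0.001, -0.02], [0.5, 0.003, 0.034, -0.001, -0.03]]
  ]
}}

```text
time: 16.03
tool_pos: [0.5374, 0.0907, 0.1851]
tool_rot: [[-0.999, -0.02, 0.037], [-0.019, 0.999, 0.025], [-0.037, 0.025, -0.999]]
ft_force: [1.5, 0.8, -0.8]
gripper_width: 0.501
```

Request:
{"method": "carry_out", "body": {
  "rows": [
    [[0.5, 0.002, 0.034, 0, -0.02], [0.5, 0.002, 0.034, 0, -0.03], [0.5, 0.0, 0.034, 0, -0.02]]
  ]
}}

```text
time: 16.28
tool_pos: [0.5273, 0.1931, 0.1842]
tool_rot: [[-0.996, -0.089, 0.033], [-0.088, 0.996, 0.022], [-0.035, 0.019, -0.999]]
ft_force: [0.0, 0.2, 0.2]
gripper_width: 0.499
```

```bash
python3 chk.py 8 fR fL; python3 plan.py .5415 0.2565 .08 1.694 .5 .037
```

```text
wrist fR ctr [0.5242 0.2563] yaw 0.1268 len 0.103 n 1748 z [0.0539 0.0555]
wrist fL ctr [0.5128 0.3942] yaw 0.1238 len 0.1391 n 2346 z [0.0538 0.0555]
side fR ctr [0.5396 0.2578] yaw 0.1216 len 0.1381 n 131 z [0.0542 0.058 ]
side fL ctr [0.5093 0.3949] yaw 0.1196 len 0.1395 n 123 z [0.0543 0.0583]
now [0.527  0.1952 0.1841] psi 1.6641 tilt [ 0.0328  0.0239 -0.9992] q7 1.249 grip 0.496 t 16.4333 F [-0.3 -0.1 -0.3] rows 4
[[0.5, -0.004, 0.014, 0.026, -0.01], [0.5, -0.004, 0.015, 0.027, -0.0], [0.5, -0.005, 0.014, 0.026, -0.01], [0.5, -0.004, 0.014, 0.027, -0.01]]
```

View pics/w8.png

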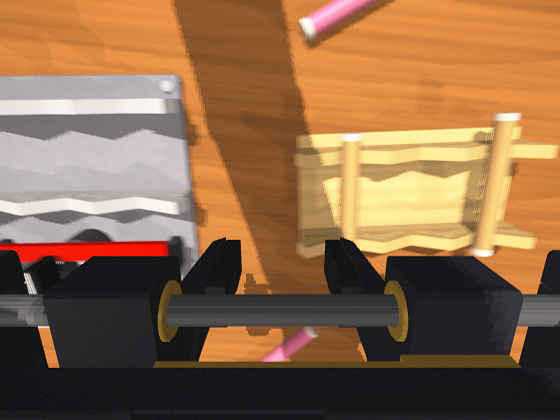

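Request:
{"method": "carry_out", "body": {
  "rows": [
    [[0.5, -0.004, 0.016, 0.026, -0.01], [0.5, -0.004, 0.016, 0.027, -0.01], [0.5, -0.005, 0.016, 0.026, -0.01], [0.5, -0.004, 0.013, 0.022, -0.01], [0.5, 0, 0.001, 0, 0]]
  ]
}}

```text
time: 16.85
tool_pos: [0.5457, 0.2501, 0.0792]
tool_rot: [[-0.992, -0.119, 0.035], [-0.119, 0.993, 0.017], [-0.037, 0.012, -0.999]]
ft_force: [-0.8, -0.4, -0.2]
gripper_width: 0.499
```

```bash
python3 -c "
from cell import manip
manip.get_image('top')"; python3 plan.py .542 0.258 .032 1.694 .5 .015
```

```text
now [0.5463 0.2486 0.0808] psi 1.6888 tilt [ 0.036   0.0159 -0.9992] q7 1.188 grip 0.497 t 16.9 F [ 0.4 -1.6  0.2] rows 4
[[0.5, 0.001, 0.002, 0.012, -0.0], [0.5, 0.001, 0.003, 0.012, -0.0], [0.5, 0.002, 0.002, 0.013, -0.0], [0.5, 0.001, 0.002, 0.012, -0.01]]
```

Request:
{"method": "carry_out", "body": {
  "rows": [
    [[0.5, 0.002, 0.004, 0.012, 0], [0.5, 0.002, 0.004, 0.013, 0], [0.5, 0.003, 0.003, 0.013, 0], [0.5, 0.003, 0.002, 0.011, 0], [0.5, 0, 0, 0, 0]]
  ]
}}

```text
time: 17.32
tool_pos: [0.5396, 0.2541, 0.0308]
tool_rot: [[-0.993, -0.107, 0.041], [-0.107, 0.994, 0.013], [-0.042, 0.009, -0.999]]
ft_force: [-1.2, -0.2, 0.5]
gripper_width: 0.5
```

```bash
python3 -c "
from cell import manip
manip.get_image('top')"; python3 plan.py .542 0.258 .032 1.694 .5 .015
```

```text
now [0.5403 0.254  0.0317] psi 1.6777 tilt [ 0.0418  0.0133 -0.999 ] q7 1.159 grip 0.498 t 17.3667 F [-1.2 -0.1 -0.9] rows 1
[[0.5, -0.002, 0.004, -0.0, -0.02]]
```

Request:
{"method": "carry_out", "body": {
  "rows": [
    [[0.5, -0.002, 0.005, 0, -0.02], [0.5, 0, 0, 0, 0], [1, 0, 0, 0, 0], [1, 0, 0, 0, 0], [1, 0, 0, 0, 0], [1, 0, 0, 0, 0]]
  ],
  "newtons": 20
}}

```text
time: 17.87
tool_pos: [0.5447, 0.2596, 0.0352]
tool_rot: [[-0.991, -0.127, 0.047], [-0.127, 0.992, 0.015], [-0.049, 0.009, -0.999]]
ft_force: [-0.1, 0.4, -0.4]
gripper_width: 0.221
```

```bash
python3 held.py; python3 plan.py .542 0.258 .032 1.694 1 .015
```

```text
end x [0.07   0.072  0.0725] offset 0.002 ymean 0.0003 slope z/x -0.035 top z at x=0 -0.0175 5413
now [0.5448 0.2597 0.0353] psi 1.6984 tilt [ 0.0472  0.0155 -0.9988] q7 1.169 grip 0.194 t 17.9167 F [-0.4 -0.4  0.5] rows 1
[[1.0, 0.003, -0.001, 0.003, 0.0]]
```

Request:
{"method": "carry_out", "body": {
  "rows": [
    [[1, 0, 0, -0.015, 0], [1, 0, 0, -0.03, 0], [1, 0, 0, -0.035, 0], [1, 0, -0.01, -0.025, 0]]
  ]
}}

```text
time: 18.25
tool_pos: [0.5364, 0.2482, 0.1375]
tool_rot: [[-0.991, -0.13, 0.036], [-0.13, 0.991, 0.011], [-0.037, 0.006, -0.999]]
ft_force: [1.2, 0.6, -0.5]
gripper_width: 0.195
```

```bash
python3 held.py; python3 plan.py .521 0.0 .13 1.668 1 .036
```

```text
end x [0.07   0.072  0.0725] offset 0.002 ymean -0.0003 slope z/x -0.049 top z at x=0 -0.0181 4952
now [0.5395 0.2452 0.1417] psi 1.6977 tilt [ 0.0417  0.0112 -0.9991] q7 1.189 grip 0.197 t 18.3 F [ 0.9 -2.9  2.6] rows 7
[[1.0, 0.007, -0.034, 0.001, 0.0], [1.0, 0.007, -0.035, 0.001, 0.01], [1.0, 0.007, -0.034, 0.002, 0.0], [1.0, 0.007, -0.035, 0.001, 0.01], [1.0, 0.006, -0.034, 0.001, 0.0], [1.0, 0.007, -0.035, 0.001, 0.01], [1.0, 0.006, -0.035, 0.001, -0.0]]
```

Request:
{"method": "carry_out", "body": {
  "rows": [
    [[1, 0.007, -0.034, 0.001, 0], [1, 0.007, -0.035, 0.001, 0.01], [1, 0.007, -0.034, 0.002, 0], [1, 0.007, -0.035, 0.001, 0.01], [1, 0.006, -0.034, 0.001, 0], [1, 0.006, -0.035, 0.001, 0.01], [1, 0.005, -0.025, 0.001, 0], [1, 0, 0, 0, 0]]
  ]
}}

```text
time: 18.97
tool_pos: [0.5237, 0.0022, 0.1329]
tool_rot: [[-0.994, -0.099, 0.052], [-0.098, 0.995, 0.016], [-0.054, 0.011, -0.998]]
ft_force: [-0.4, -0.1, -0.3]
gripper_width: 0.196
```

```bash
python3 held.py; python3 -c "
from cell import manip
manip.get_image('top')"; python3 plan.py .521 -0.0245 .07 1.668 1 .02
```

```text
end x [0.07   0.072  0.0725] offset 0.002 ymean -0.0003 slope z/x -0.048 top z at x=0 -0.0182 4956
now [0.5245 0.0075 0.1332] psi 1.6745 tilt [ 0.0533  0.0191 -0.9984] q7 1.614 grip 0.199 t 19.0667 F [0.8 0.2 0.1] rows 4
[[1.0, 0.003, -0.008, 0.016, 0.0], [1.0, 0.002, -0.008, 0.015, 0.0], [1.0, 0.003, -0.008, 0.016, 0.0], [1.0, 0.002, -0.008, 0.015, 0.01]]
```

View pics/held.png

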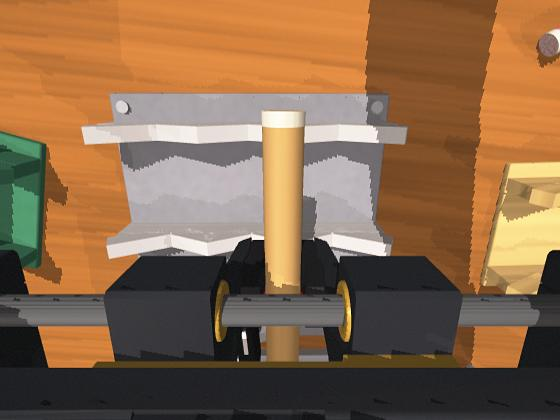

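Request:
{"method": "carry_out", "body": {
  "rows": [
    [[1, 0.003, -0.01, 0.016, 0.01], [1, 0.003, -0.01, 0.015, 0], [1, 0.003, -0.009, 0.016, 0], [1, 0.003, -0.006, 0.012, 0], [1, 0.001, 0, 0.002, 0]]
  ]
}}

```text
time: 19.48
tool_pos: [0.5222, -0.0178, 0.0705]
tool_rot: [[-0.993, -0.105, 0.06], [-0.104, 0.994, 0.025], [-0.062, 0.019, -0.998]]
ft_force: [-0.2, 0.4, 0.4]
gripper_width: 0.199
```

```bash
python3 -c "
from cell import manip
manip.get_image('top')"; python3 plan.py .521 -0.0245 .036 1.668 1 .01
```

```text
now [ 0.5223 -0.0169  0.0709] psi 1.6774 tilt [ 0.06    0.0261 -0.9979] q7 1.683 grip 0.194 t 19.5333 F [ 0.4  1.3 -0.5] rows 4
[[1.0, 0.001, -0.002, 0.009, 0.0], [1.0, 0.001, -0.002, 0.008, 0.0], [1.0, 0.001, -0.002, 0.009, 0.01], [1.0, 0.001, -0.002, 0.009, -0.0]]
```

Request:
{"method": "carry_out", "body": {
  "rows": [
    [[1, 0.002, -0.005, 0.005, 0.01], [1, 0.002, -0.004, 0.008, 0], [1, 0.002, -0.002, 0.008, 0], [1, 0.002, -0.001, 0.006, 0]]
  ]
}}

```text
time: 19.87
tool_pos: [0.5203, -0.0248, 0.044]
tool_rot: [[-0.993, -0.102, 0.066], [-0.1, 0.995, 0.029], [-0.069, 0.022, -0.997]]
ft_force: [0.3, -0.8, 0.2]
gripper_width: 0.195
```

```bash
python3 -c "
from cell import manip
manip.get_image('top')"; python3 plan.py .521 -0.0245 .036 1.668 1 .01
```

```text
now [ 0.5191 -0.025   0.0429] psi 1.6727 tilt [ 0.0639  0.0286 -0.9975] q7 1.702 grip 0.197 t 19.9167 F [-1.8 -0.7 -0.2] rows 1
[[1.0, -0.001, 0.0, 0.007, 0.0]]
```

Request:
{"method": "carry_out", "body": {
  "rows": [
    [[1, -0.002, 0, 0.006, 0], [1, -0.001, 0, 0.002, 0]]
  ]
}}

```text
time: 20.08
tool_pos: [0.5221, -0.0242, 0.0346]
tool_rot: [[-0.993, -0.102, 0.062], [-0.1, 0.995, 0.029], [-0.065, 0.023, -0.998]]
ft_force: [-7.6, 2.3, 19.5]
gripper_width: 0.195
```

```bash
python3 -c "
from cell import manip
manip.get_image('top')"; python3 plan.py .521 -0.0245 .036 1.668 1 .01
```

```text
now [ 0.5221 -0.0239  0.0348] psi 1.6729 tilt [ 0.0623  0.0292 -0.9976] q7 1.702 grip 0.193 t 20.1333 F [-1.   1.5  2.1] rows 1
[[1.0, 0.001, -0.0, -0.001, 0.0]]
```

Request:
{"method": "carry_out", "body": {
  "rows": [
    [[0.5, 0, 0, 0, 0], [0.5, 0, 0, 0, 0], [0.5, 0, 0, 0, 0], [0.5, 0, 0, -0.02, 0], [0.5, 0, 0.01, -0.035, 0], [0.5, 0, 0.025, -0.035, 0], [0.5, 0, 0.03, -0.035, 0], [0.5, 0, 0.035, -0.03, 0]]
  ]
}}

```text
time: 20.8
tool_pos: [0.5013, 0.0611, 0.1856]
tool_rot: [[-0.995, -0.089, 0.053], [-0.087, 0.996, 0.025], [-0.055, 0.02, -0.998]]
ft_force: [1.2, 0.6, -0.1]
gripper_width: 0.5
```

```bash
python3 chk.py 9 jM fL restN restF; python3 plan.py .515 0.37 .17 1.694 .5 .037
```

```text
wrist jM ctr [ 0.5189 -0.0238] yaw 0.0931 len 0.1379 n 2382 z [0.054  0.0557]
top jM ctr [ 0.5228 -0.0269] yaw 0.0775 len 0.149 n 270 z [0.0542 0.0585]
top fL ctr [0.5108 0.3936] yaw 0.1205 len 0.1377 n 290 z [0.0537 0.0583]
top restN ctr [ 0.5568 -0.2678] yaw -0.1918 len 0.1382 n 267 z [0.0539 0.0578]
top restF ctr [ 0.5453 -0.3365] yaw -0.1934 len 0.1391 n 278 z [0.0536 0.0577]
side jM ctr [ 0.5169 -0.0257] yaw 0.0947 len 0.1401 n 182 z [0.0539 0.0583]
side fL ctr [0.5096 0.3951] yaw 0.1171 len 0.1391 n 119 z [0.054  0.0575]
side restN ctr [ 0.5548 -0.2672] yaw -0.1884 len 0.1398 n 238 z [0.054  0.0571]
side restF ctr [ 0.5428 -0.3358] yaw -0.1928 len 0.1409 n 265 z [0.0541 0.0571]
now [0.5025 0.0643 0.1856] psi 1.6673 tilt [ 0.0562  0.0276 -0.998 ] q7 1.486 grip 0.498 t 20.95 F [ 0.7 -0.8 -0.1] rows 9
[[0.5, -0.005, 0.034, 0.003, -0.0], [0.5, -0.004, 0.033, 0.002, -0.01], [0.5, -0.005, 0.034, 0.003, 0.0], [0.5, -0.005, 0.033, 0.003, -0.0], [0.5, -0.005, 0.034, 0.003, -0.0], [0.5, -0.004, 0.034, 0.002, -0.01], [0.5, -0.006, 0.033, 0.003, -0.0], [0.5, -0.005, 0.034, 0.003, -0.0]]
[[0.5, -0.005, 0.033, 0.003, -0.01]]
```

View pics/w9.png

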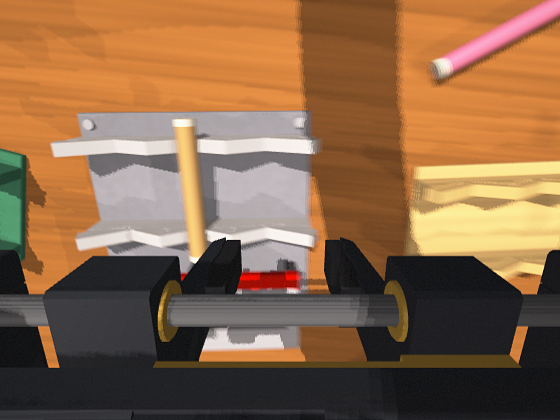

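View pics/side9.png

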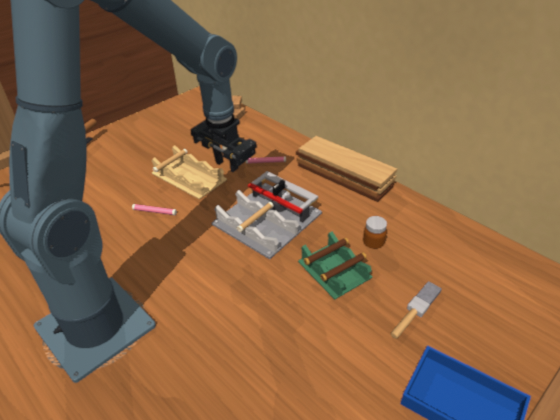

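Request:
{"method": "carry_out", "body": {
  "rows": [
    [[0.5, -0.005, 0.034, 0, 0], [0.5, -0.004, 0.033, 0, -0.01], [0.5, -0.005, 0.034, 0, 0], [0.5, -0.005, 0.033, 0, 0], [0.5, -0.005, 0.034, 0.003, 0], [0.5, -0.004, 0.034, 0.002, -0.01], [0.5, -0.006, 0.033, 0.003, 0], [0.5, -0.005, 0.034, 0.003, 0]]
  ]
}}

```text
time: 21.62
tool_pos: [0.5184, 0.3241, 0.1715]
tool_rot: [[-0.995, -0.089, 0.049], [-0.089, 0.996, 0.011], [-0.05, 0.006, -0.999]]
ft_force: [1.3, 0.6, 1.1]
gripper_width: 0.499
```

```bash
python3 chk.py 10 fL jM; python3 plan.py .5125 0.394 .08 1.694 .5 .03
```

```text
wrist fL ctr [0.5102 0.3958] yaw 0.133 len 0.1344 n 2490 z [0.0538 0.0555]
top fL ctr [0.4746 0.3893] yaw 0.1278 len 0.0656 n 130 z [0.0538 0.0576]
top jM ctr [ 0.5283 -0.0256] yaw 0.1045 len 0.1596 n 283 z [0.0538 0.058 ]
side fL ctr [0.5104 0.3955] yaw 0.1044 len 0.1412 n 112 z [0.0543 0.0579]
side jM ctr [ 0.5157 -0.0258] yaw 0.0998 len 0.1377 n 181 z [0.0544 0.0578]
now [0.5171 0.3262 0.1711] psi 1.6657 tilt [ 0.0478  0.0125 -0.9988] q7 0.993 grip 0.499 t 21.7667 F [ 1.  -0.5 -0.2] rows 4
[[0.5, 0.001, 0.017, 0.023, -0.01], [0.5, 0.0, 0.017, 0.023, -0.0], [0.5, 0.001, 0.016, 0.023, -0.01], [0.5, -0.0, 0.017, 0.023, -0.01]]
```

Request:
{"method": "carry_out", "body": {
  "rows": [
    [[0.5, 0.001, 0.019, 0.023, -0.01], [0.5, 0.001, 0.018, 0.023, -0.01], [0.5, 0.001, 0.018, 0.023, -0.01], [0.5, 0.001, 0.016, 0.02, -0.01], [0.5, 0, 0.002, 0, 0]]
  ]
}}

```text
time: 22.18
tool_pos: [0.5155, 0.3867, 0.0754]
tool_rot: [[-0.991, -0.122, 0.049], [-0.122, 0.993, 0.002], [-0.049, -0.004, -0.999]]
ft_force: [-1.6, -0.0, -0.8]
gripper_width: 0.494
```

```bash
python3 -c "
from cell import manip
manip.get_image('top')"; python3 plan.py .5125 0.395 .034 1.694 .5 .015
```

```text
now [0.5167 0.3855 0.0769] psi 1.6913 tilt [ 0.0501  0.0014 -0.9987] q7 0.918 grip 0.5 t 22.2333 F [0.3 0.3 0.7] rows 3
[[0.5, 0.002, 0.003, 0.014, -0.0], [0.5, 0.001, 0.004, 0.014, -0.0], [0.5, 0.002, 0.003, 0.015, -0.0]]
```

Request:
{"method": "carry_out", "body": {
  "rows": [
    [[0.5, 0.002, 0.005, 0.014, 0], [0.5, 0.002, 0.005, 0.014, -0.01], [0.5, 0.003, 0.004, 0.013, -0.01], [0.5, 0.002, 0.001, 0, 0]]
  ]
}}

```text
time: 22.57
tool_pos: [0.5137, 0.3911, 0.036]
tool_rot: [[-0.99, -0.132, 0.055], [-0.132, 0.991, -0.003], [-0.054, -0.01, -0.999]]
ft_force: [-1.4, -0.3, -1.2]
gripper_width: 0.5
```

```bash
python3 -c "
from cell import manip
manip.get_image('top')"; python3 plan.py .5125 0.395 .034 1.694 .5 .015
```

```text
now [0.514  0.3913 0.0371] psi 1.7027 tilt [ 0.0554 -0.0021 -0.9985] q7 0.906 grip 0.501 t 22.6167 F [-0.2 -0.2  1.1] rows 1
[[0.5, 0.001, 0.004, 0.003, 0.01]]
```

Request:
{"method": "carry_out", "body": {
  "rows": [
    [[0.5, 0.002, 0.004, 0.005, 0.01], [1, 0, 0, 0, 0], [1, 0, 0, 0, 0], [1, 0, 0, 0, 0], [1, 0, 0, 0, 0]]
  ]
}}

```text
time: 23.03
tool_pos: [0.5136, 0.3953, 0.0346]
tool_rot: [[-0.991, -0.119, 0.059], [-0.119, 0.993, 0.0], [-0.059, -0.007, -0.998]]
ft_force: [0.0, 2.5, 2.1]
gripper_width: 0.221
```

```bash
python3 held.py; python3 plan.py .5125 0.395 .034 1.694 1 .015
```

```text
end x [0.0682 0.07   0.0704] offset 0.0004 ymean 0.0002 slope z/x -0.11 top z at x=0 -0.0155 5308
now [0.5136 0.3958 0.0348] psi 1.6903 tilt [ 5.920e-02  8.000e-04 -9.982e-01] q7 0.89 grip 0.195 t 23.0833 F [0.6 1.3 0.9] rows 1
[[1.0, 0.001, -0.001, 0.001, -0.0]]
```

Request:
{"method": "carry_out", "body": {
  "rows": [
    [[1, 0, 0, -0.015, 0], [1, 0, 0, -0.03, 0], [1, 0, 0, -0.035, 0], [1, 0, -0.01, -0.025, 0]]
  ]
}}

```text
time: 23.42
tool_pos: [0.5045, 0.3845, 0.1399]
tool_rot: [[-0.991, -0.122, 0.05], [-0.122, 0.992, -0.006], [-0.049, -0.012, -0.999]]
ft_force: [0.6, 1.6, 0.1]
gripper_width: 0.197
```

```bash
python3 held.py; python3 plan.py .512 0.07 .13 1.668 1 .036
```

```text
end x [0.0685 0.07   0.0704] offset 0.0004 ymean -0.0004 slope z/x -0.058 top z at x=0 -0.0191 4847
now [0.5077 0.3824 0.1447] psi 1.6896 tilt [ 0.0559 -0.0043 -0.9984] q7 0.912 grip 0.194 t 23.4667 F [ 0.9 -1.3  1.8] rows 9
[[1.0, 0.004, -0.035, 0.002, 0.0], [1.0, 0.003, -0.034, 0.002, 0.0], [1.0, 0.004, -0.035, 0.001, 0.01], [1.0, 0.004, -0.034, 0.002, -0.0], [1.0, 0.003, -0.035, 0.002, 0.0], [1.0, 0.003, -0.034, 0.002, 0.0], [1.0, 0.004, -0.035, 0.002, 0.01], [1.0, 0.003, -0.034, 0.001, -0.0]]
[[1.0, 0.003, -0.035, 0.002, 0.0]]
```

View pics/held.png

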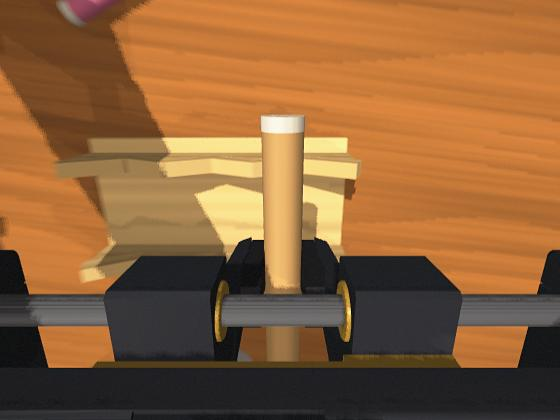

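Request:
{"method": "carry_out", "body": {
  "rows": [
    [[1, 0.004, -0.035, 0.002, 0], [1, 0.003, -0.034, 0.002, 0], [1, 0.004, -0.035, 0.001, 0.01], [1, 0.004, -0.034, 0.002, 0], [1, 0.003, -0.035, 0.002, 0], [1, 0.003, -0.034, 0.002, 0], [1, 0.004, -0.035, 0.002, 0.01], [1, 0.003, -0.034, 0.001, 0]]
  ]
}}

```text
time: 24.13
tool_pos: [0.5145, 0.1044, 0.1425]
tool_rot: [[-0.991, -0.11, 0.072], [-0.109, 0.994, 0.01], [-0.072, 0.002, -0.997]]
ft_force: [0.4, -0.2, -1.0]
gripper_width: 0.198
```

```bash
python3 -c "
from cell import manip
manip.get_image('top')";python3 held.py; python3 plan.py .5135 0.045 .075 1.668 1 .02
```

```text
end x [0.0685 0.07   0.0704] offset 0.0004 ymean -0.0004 slope z/x -0.058 top z at x=0 -0.0191 4851
now [0.5147 0.0988 0.1424] psi 1.6716 tilt [ 0.0708  0.0059 -0.9975] q7 1.368 grip 0.192 t 24.2333 F [ 0.6 -0.3 -0.4] rows 5
[[1.0, 0.002, -0.011, 0.013, 0.0], [1.0, 0.003, -0.01, 0.014, 0.0], [1.0, 0.002, -0.011, 0.013, 0.0], [1.0, 0.002, -0.011, 0.013, 0.0], [1.0, 0.002, -0.01, 0.014, 0.0]]
```

Request:
{"method": "carry_out", "body": {
  "rows": [
    [[1, 0.002, -0.012, 0.013, 0], [1, 0.003, -0.011, 0.014, 0], [1, 0.002, -0.012, 0.013, 0.01], [1, 0.002, -0.011, 0.013, 0], [1, 0.002, -0.008, 0.012, 0], [1, 0.001, 0, 0, 0]]
  ]
}}

```text
time: 24.73
tool_pos: [0.5159, 0.0425, 0.0805]
tool_rot: [[-0.993, -0.087, 0.08], [-0.087, 0.996, 0.008], [-0.08, 0.001, -0.997]]
ft_force: [0.0, -0.5, 0.0]
gripper_width: 0.199
```

```bash
python3 -c "
from cell import manip
manip.get_image('top')"; python3 plan.py .5135 0.045 .036 1.668 1 .01
```

```text
now [0.5162 0.0436 0.0813] psi 1.6588 tilt [ 0.0805  0.0087 -0.9967] q7 1.47 grip 0.194 t 24.7833 F [ 0.   0.1 -0.2] rows 5
[[1.0, 0.001, 0.0, 0.009, -0.0], [1.0, 0.002, 0.001, 0.009, -0.0], [1.0, 0.001, -0.0, 0.009, -0.01], [1.0, 0.001, 0.0, 0.009, 0.0], [1.0, 0.001, 0.001, 0.009, 0.0]]
```

Request:
{"method": "carry_out", "body": {
  "rows": [
    [[1, 0.002, 0, 0.009, -0.01], [1, 0.002, 0.001, 0.009, 0], [1, 0.002, 0, 0.009, 0], [1, 0.002, 0, 0.007, 0], [1, 0.001, 0, 0, 0]]
  ]
}}

```text
time: 25.2
tool_pos: [0.5118, 0.0486, 0.0468]
tool_rot: [[-0.991, -0.103, 0.086], [-0.103, 0.995, 0.012], [-0.087, 0.003, -0.996]]
ft_force: [0.3, 0.3, -0.6]
gripper_width: 0.2
```

```bash
python3 -c "
from cell import manip
manip.get_image('top')"; python3 plan.py .5135 0.045 .036 1.668 1 .01
```

```text
now [0.5117 0.0486 0.0472] psi 1.6742 tilt [ 0.0858  0.0118 -0.9962] q7 1.47 grip 0.197 t 25.25 F [ 0.1 -0.6  0.2] rows 2
[[1.0, -0.0, -0.002, 0.006, 0.0], [1.0, -0.0, -0.002, 0.005, 0.01]]
```

Request:
{"method": "carry_out", "body": {
  "rows": [
    [[1, -0.001, -0.003, 0.006, 0], [1, 0, -0.001, 0.005, 0.01], [1, 0, 0, 0.002, 0]]
  ]
}}

```text
time: 25.5
tool_pos: [0.5152, 0.0452, 0.034]
tool_rot: [[-0.992, -0.093, 0.087], [-0.092, 0.996, 0.012], [-0.088, 0.004, -0.996]]
ft_force: [-4.9, 2.0, 15.8]
gripper_width: 0.198
```

```bash
python3 -c "
from cell import manip
manip.get_image('top')"; python3 plan.py .5135 0.045 .036 1.668 1 .01
```

```text
now [0.5152 0.0452 0.0341] psi 1.6645 tilt [ 0.0872  0.0122 -0.9961] q7 1.47 grip 0.2 t 25.55 F [ 0.9 -0.2  1.5] rows 1
[[1.0, 0.002, -0.0, -0.002, -0.0]]
```

Request:
{"method": "carry_out", "body": {
  "rows": [
    [[0.5, 0, 0, 0, 0], [0.5, 0, 0, 0, 0], [0.5, 0, 0, 0, 0], [0.5, 0, 0, -0.02, 0], [0.5, 0, 0, -0.035, 0], [0.5, 0, 0, -0.035, 0], [0.5, 0, 0, -0.035, 0], [0.5, 0, 0, -0.035, 0]]
  ]
}}

```text
time: 26.22
tool_pos: [0.4967, 0.0422, 0.1922]
tool_rot: [[-0.993, -0.093, 0.073], [-0.092, 0.996, 0.01], [-0.074, 0.003, -0.997]]
ft_force: [1.4, -0.6, -0.2]
gripper_width: 0.499
```

Request:
{"method": "carry_out", "body": {
  "rows": [
    [[0.5, -0.03, -0.005, -0.01, 0], [0.5, -0.03, -0.008, -0.01, -0.02], [0.5, -0.02, -0.01, 0, -0.02], [0.5, 0, 0, 0, 0]]
  ]
}}

```text
time: 26.55
tool_pos: [0.5821, 0.0268, 0.2306]
tool_rot: [[-0.987, -0.135, 0.089], [-0.135, 0.991, 0.012], [-0.09, -0.0, -0.996]]
ft_force: [0.5, -0.6, -0.1]
gripper_width: 0.502
```

```bash
python3 chk.py 11 jL jM restN restF; python3 plan.py .6265 -.0145 .15 1.75 .5 .02
```

```text
wrist jL ctr [0.5144 0.0449] yaw 0.0951 len 0.1391 n 2390 z [0.0539 0.0557]
wrist jM ctr [ 0.5195 -0.0242] yaw 0.0971 len 0.1391 n 2428 z [0.0538 0.0556]
wrist restN ctr [ 0.559  -0.2599] yaw -0.1905 len 0.1386 n 901 z [0.052  0.0541]
top jM ctr [ 0.5182 -0.0263] yaw 0.0962 len 0.139 n 294 z [0.0537 0.0581]
top restN ctr [ 0.5565 -0.2678] yaw -0.1824 len 0.1383 n 280 z [0.0537 0.0578]
top restF ctr [ 0.5451 -0.3364] yaw -0.1885 len 0.1388 n 284 z [0.0541 0.0577]
side jL ctr [0.5136 0.0444] yaw 0.101 len 0.1447 n 173 z [0.0541 0.0572]
side jM ctr [ 0.5168 -0.026 ] yaw 0.0948 len 0.1397 n 182 z [0.0543 0.0577]
side restN ctr [ 0.5549 -0.2673] yaw -0.1933 len 0.1395 n 231 z [0.0541 0.0577]
side restF ctr [ 0.544  -0.3358] yaw -0.1971 len 0.1415 n 247 z [0.0542 0.0577]
now [0.5775 0.0285 0.2285] psi 1.7072 tilt [ 0.0827  0.0127 -0.9965] q7 1.582 grip 0.499 t 26.7 F [-0.2 -0.4 -0.4] rows 6
[[0.5, -0.006, -0.008, 0.014, -0.01], [0.5, -0.006, -0.009, 0.013, -0.0], [0.5, -0.006, -0.008, 0.014, -0.01], [0.5, -0.006, -0.008, 0.014, -0.01], [0.5, -0.005, -0.009, 0.013, -0.01], [0.5, -0.006, -0.008, 0.014, -0.0]]
```

View pics/w11.png

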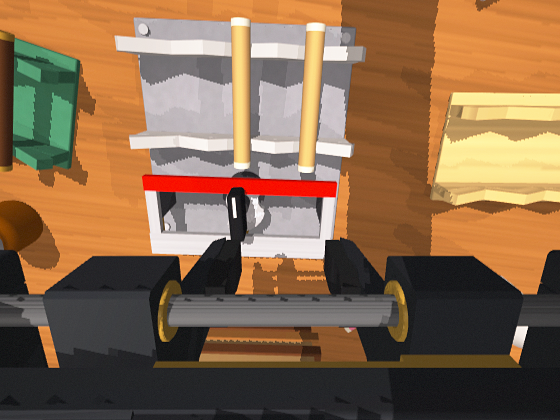

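View pics/side11.png

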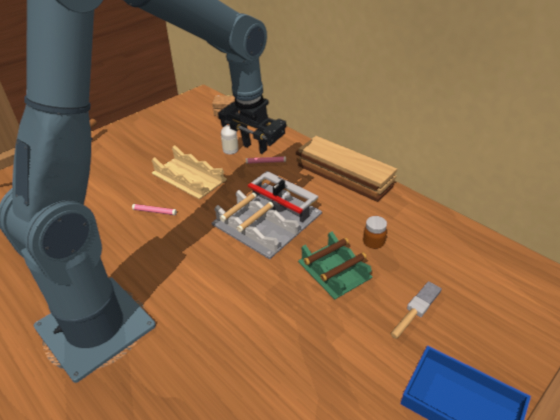

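Request:
{"method": "carry_out", "body": {
  "rows": [
    [[0.5, -0.012, -0.016, 0.028, -0.01], [0.5, -0.012, -0.016, 0.028, -0.02], [0.5, -0.012, -0.012, 0.025, -0.01]]
  ]
}}

```text
time: 26.95
tool_pos: [0.6251, -0.0038, 0.1527]
tool_rot: [[-0.979, -0.183, 0.087], [-0.182, 0.983, 0.017], [-0.088, 0.0, -0.996]]
ft_force: [-0.2, -0.5, -0.2]
gripper_width: 0.503
```

```bash
python3 - <<'E'
from wr import *
d=dict(np.load("w1.npz"))
manip.get_image("top")
s,d,P=wrist("w12")
P=np.where((d["range_z"]>.08)[...,None],P,np.nan)
Q=P.reshape(-1,3); Q=Q[np.isfinite(Q).all(1)]
k=(Q[:,2]>.094)&(Q[:,2]<.106)&(abs(Q[:,0]-.62)<.05)&(abs(Q[:,1]+.015)<.05); K=Q[k]
if len(K)>50: print("knob",len(K),cv2.minAreaRect((K[:,:2]*1000).astype(np.float32)))
E
python3 plan.py .6265 -.0145 .078 1.75 .5 .025
```

```text
knob 1425 ((626.8954467773438, -14.139400482177734), (49.51424789428711, 13.902481079101562), 9.244565963745117)
now [ 0.6232 -0.0052  0.1493] psi 1.7517 tilt [ 0.0798  0.0151 -0.9967] q7 1.699 grip 0.499 t 27.05 F [-0.1 -0.2 -0.3] rows 3
[[0.5, 0.001, -0.003, 0.024, 0.0], [0.5, 0.002, -0.003, 0.023, 0.0], [0.5, 0.001, -0.004, 0.024, 0.0]]
```

View pics/w12.png

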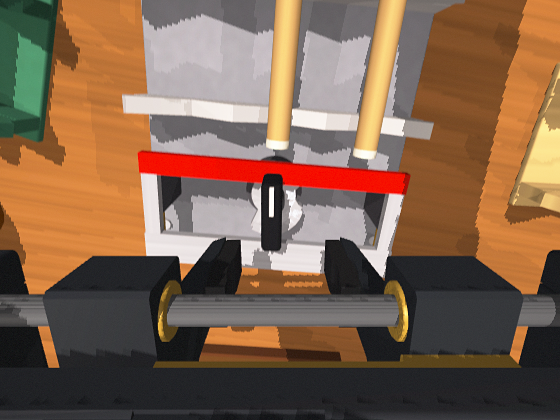

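Request:
{"method": "carry_out", "body": {
  "rows": [
    [[0.5, 0.0, -0.004, 0.024, 0.01], [0.5, 0, -0.004, 0.024, 0.01], [0.5, 0, -0.003, 0.021, 0]]
  ]
}}

```text
time: 27.3
tool_pos: [0.6304, -0.0118, 0.0835]
tool_rot: [[-0.984, -0.16, 0.084], [-0.159, 0.987, 0.018], [-0.086, 0.004, -0.996]]
ft_force: [-1.2, -0.5, 0.1]
gripper_width: 0.499
```

```bash
python3 -c "
from cell import manip
manip.get_image('top')"; python3 plan.py .6275 -.0141 .078 1.732 .5 .025
```

```text
now [ 0.6277 -0.0122  0.0793] psi 1.7315 tilt [ 0.0775  0.0172 -0.9968] q7 1.698 grip 0.499 t 27.35 F [-1.4 -0.8 -2. ] rows 1
[[0.5, 0.001, -0.002, 0.001, -0.0]]
```

Request:
{"method": "carry_out", "body": {
  "rows": [
    [[0.8, 0, -0.002, 0.001, 0], [1, 0, 0, 0.001, 0], [1, 0, 0, 0.001, 0], [1, 0, 0, 0.001, 0]]
  ],
  "newtons": 30
}}

```text
time: 27.68
tool_pos: [0.6259, -0.0113, 0.0783]
tool_rot: [[-0.984, -0.162, 0.076], [-0.161, 0.987, 0.019], [-0.078, 0.006, -0.997]]
ft_force: [-0.6, 0.0, 0.2]
gripper_width: 0.219
```

```bash
python3 plan.py .6275 -.0141 .078 1.732 .5 .025
```

```text
now [ 0.6259 -0.0113  0.0783] psi 1.7331 tilt [ 0.0758  0.0187 -0.9969] q7 1.699 grip 0.219 t 27.6833 F [-0.6  0.   0.2] rows 1
[[0.5, -0.001, -0.003, 0.0, 0.0]]
```

Request:
{"method": "carry_out", "body": {
  "rows": [
    [[1, 0, -0.002, 0, 0], [1, 0, 0, 0, 0], [1, 0, 0, 0, 0.08], [1, 0, 0, 0, 0.1], [1, 0, 0, 0, 0.1], [1, 0, 0, 0, 0.1], [1, 0, 0, 0, 0.1], [1, 0, 0, 0, 0.1]]
  ]
}}

```text
time: 28.35
tool_pos: [0.6264, -0.0135, 0.0792]
tool_rot: [[-0.903, 0.421, 0.078], [0.424, 0.906, 0.018], [-0.063, 0.049, -0.997]]
ft_force: [2.4, 0.2, -7.4]
gripper_width: 0.158
```

```bash
python3 plan.py .6270 -.0141 .078 .097 1 .025
```

```text
now [ 0.6264 -0.0135  0.0792] psi 1.1352 tilt [ 0.0783  0.0178 -0.9968] q7 1.236 grip 0.158 t 28.35 F [ 2.4  0.2 -7.4] rows 9
[[1.0, -0.0, -0.0, 0.0, 0.12], [1.0, -0.0, -0.0, 0.0, 0.11], [1.0, -0.0, -0.0, 0.0, 0.12], [1.0, -0.0, -0.0, 0.001, 0.11], [1.0, -0.0, 0.0, -0.0, 0.12], [1.0, -0.001, 0.0, -0.0, 0.11], [1.0, 0.0, 0.0, -0.0, 0.12], [1.0, 0.0, 0.0, 0.0, 0.11]]
[[1.0, 0.0, 0.0, 0.0, 0.12]]
```

Request:
{"method": "carry_out", "body": {
  "rows": [
    [[1, 0, 0, 0, 0.1], [1, 0, 0, 0, 0.1], [1, 0, 0, 0, 0.1], [1, 0, 0, 0, 0.1], [1, 0, 0, 0, 0.1], [1, 0, 0, 0, 0.1], [1, 0, 0, 0, 0.1], [1, 0, 0, 0, 0.1]]
  ]
}}

```text
time: 29.02
tool_pos: [0.6268, -0.0131, 0.0794]
tool_rot: [[-0.294, 0.952, 0.08], [0.956, 0.294, 0.016], [-0.008, 0.081, -0.997]]
ft_force: [2.5, -0.5, -7.4]
gripper_width: 0.163
```

```bash
python3 plan.py .6270 -.0141 .078 .12 1 .025
```

```text
now [ 0.6268 -0.0131  0.0794] psi 0.2994 tilt [ 0.08    0.016  -0.9967] q7 0.586 grip 0.163 t 29.0167 F [ 2.5 -0.5 -7.4] rows 2
[[1.0, -0.001, -0.0, 0.001, 0.09], [1.0, -0.0, -0.0, 0.0, 0.09]]
```

Request:
{"method": "carry_out", "body": {
  "rows": [
    [[1, 0, 0, 0, 0.08], [1, 0, 0, 0, 0.06], [1, 0, 0, 0, 0.03], [0.5, 0, 0, 0, 0], [0.5, 0, 0, 0, 0], [0.5, 0, 0, 0, 0]]
  ]
}}

```text
time: 29.52
tool_pos: [0.628, -0.0114, 0.081]
tool_rot: [[-0.12, 0.989, 0.082], [0.993, 0.119, 0.017], [0.007, 0.084, -0.996]]
ft_force: [-0.8, -0.0, 1.0]
gripper_width: 0.364
```

```bash
python3 - <<'E'
from wr import *
s,d,P=wrist("w13"); print(s["tool_pos"],s["gripper_width"])
E
python3 plan.py .6270 -.0141 .25 .12 .5 .035
```

```text
[ 0.62803544 -0.01144475  0.08100613] 0.363832814120909
now [ 0.6282 -0.0115  0.0811] psi 0.1198 tilt [ 0.0828  0.0169 -0.9964] q7 0.445 grip 0.416 t 29.5667 F [-0.9  0.5 -0. ] rows 5
[[0.5, -0.0, 0.003, -0.034, -0.0], [0.5, -0.001, 0.002, -0.033, -0.0], [0.5, 0.0, 0.003, -0.034, -0.0], [0.5, -0.0, 0.002, -0.034, -0.0], [0.5, -0.0, 0.003, -0.033, -0.0]]
```

View pics/w13.png

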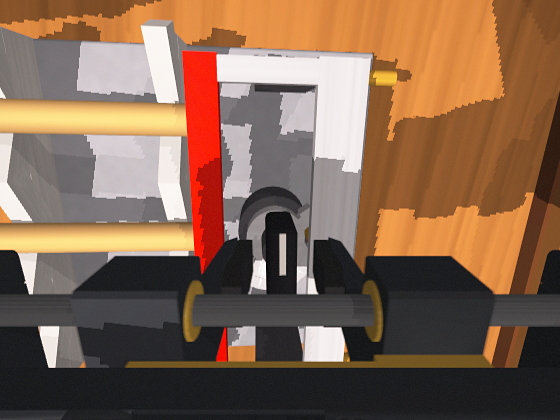

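Keeper is over the blanks. Lift away and check everything.

Request:
{"method": "carry_out", "body": {
  "rows": [
    [[0.4, 0, 0.001, -0.02, 0], [0.4, 0, 0.002, -0.034, 0], [0.4, 0, 0.003, -0.034, 0], [0.4, 0, 0, -0.034, 0], [0.4, 0.0, -0.01, -0.034, 0], [0.4, 0.01, -0.02, -0.01, 0], [0.4, 0.01, -0.02, 0, 0], [0.4, 0, 0, 0, 0]]
  ]
}}

```text
time: 30.23
tool_pos: [0.5676, 0.0008, 0.2529]
tool_rot: [[-0.125, 0.988, 0.086], [0.992, 0.124, 0.021], [0.011, 0.088, -0.996]]
ft_force: [-0.5, 0.1, -0.1]
gripper_width: 0.6
```

Request:
{"method": "carry_out", "body": {
  "rows": [
    [[0.4, 0.03, 0, 0, 0], [0.4, 0.03, 0, 0, 0], [0.4, 0.03, 0, 0, 0], [0.4, 0.03, 0, 0, 0], [0.4, 0.03, 0, 0, 0], [0.4, 0.03, 0, 0, 0], [0.4, 0.03, 0, 0, 0], [0.4, 0, 0, 0, 0]]
  ]
}}

```text
time: 30.9
tool_pos: [0.5437, 0.2168, 0.2592]
tool_rot: [[-0.123, 0.988, 0.094], [0.992, 0.121, 0.026], [0.014, 0.096, -0.995]]
ft_force: [-0.3, 0.6, -0.3]
gripper_width: 0.599
```

```bash
python3 chk.py 14 jL jM restN restF
python3 - <<'E'
import cv2
im=cv2.imread("pics/top14.png")
cv2.imwrite("pics/z14.png",cv2.resize(im[140:260,200:400],None,fx=4,fy=4,interpolation=cv2.INTER_CUBIC))
from h import *
from cell import manip
for cam in ("top","side"):
    d=manip.get_image(cam);P=cloud(d);I=d["img"].astype(int)
    m=(I[...,0]>150)&(I[...,1]<90)&(I[...,2]<90)&(abs(P[...,2]-.066)<.006)&(abs(P[...,0]-.58)<.06)&(abs(P[...,1])<.2)
    Q=P[m][:,:2]-[.5199,-.0247]; a=[.9953,.0968]; print(cam,"red bar jig x",m.sum(),np.percentile(Q@a,[2,50,98]))
    d0=dict(np.load(f"{cam}0.npz"));P=cloud(d0);I=d0["img"].astype(int)
    m=(I[...,0]>150)&(I[...,1]<90)&(I[...,2]<90)&(abs(P[...,2]-.066)<.006)&(abs(P[...,0]-.58)<.06)&(abs(P[...,1])<.2)
    Q=P[m][:,:2]-[.5199,-.0247]; print(cam,"at start",m.sum(),np.percentile(Q@a,[2,50,98]))
s=manip.get_state(); print(s["tool_pos"],s["joint_vel"])
E
```

```text
wrist jM ctr [ 0.5428 -0.0202] yaw 0.0971 len 0.1524 n 913 z [0.0538 0.0557]
top jL ctr [0.5079 0.0424] yaw 0.0904 len 0.1307 n 281 z [0.0539 0.0584]
top jM ctr [ 0.5329 -0.0255] yaw 0.0881 len 0.1703 n 296 z [0.0535 0.058 ]
top restN ctr [ 0.5565 -0.2677] yaw -0.1851 len 0.1395 n 277 z [0.0535 0.0582]
top restF ctr [ 0.5455 -0.3365] yaw -0.1961 len 0.1383 n 275 z [0.0539 0.0581]
side jL ctr [0.5082 0.0435] yaw 0.0975 len 0.1351 n 168 z [0.0542 0.0573]
side jM ctr [ 0.5327 -0.024 ] yaw 0.0958 len 0.1722 n 192 z [0.0544 0.0584]
side restN ctr [ 0.5551 -0.267 ] yaw -0.1957 len 0.1392 n 231 z [0.0542 0.0576]
side restF ctr [ 0.5437 -0.3362] yaw -0.1893 len 0.1407 n 260 z [0.054  0.0576]
top red bar jig x 445 [0.05924449 0.06697413 0.07494059]
top at start 449 [0.05951492 0.06695993 0.07498456]
side red bar jig x 278 [0.05665403 0.06440679 0.07560309]
side at start 275 [0.05685288 0.06507651 0.07513271]
[0.54538589 0.20695749 0.25946575] [ 0.00498529 -0.00332844  0.00273211  0.00206577 -0.00120774  0.00074472
 -0.00361361]
```

View pics/z14.png

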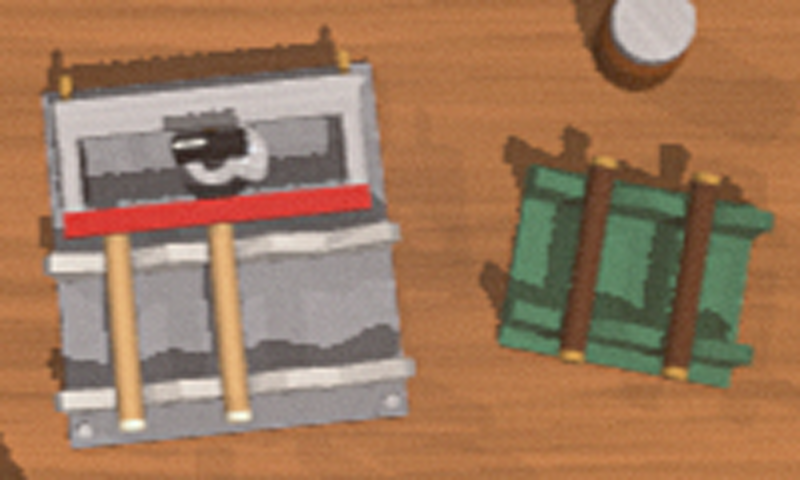

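View pics/side14.png

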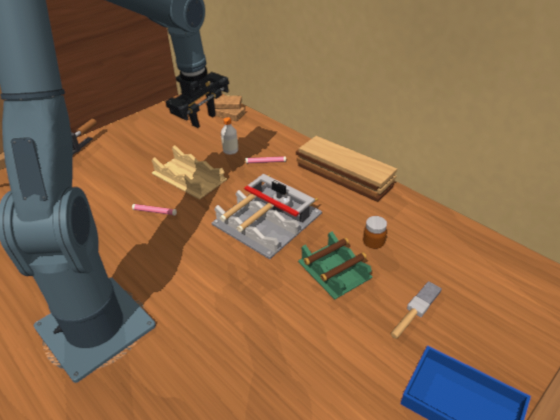

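```bash
python3 -c "
from cell import manip
print(manip.job_done())"
```

```text
the job is handed in; nothing more can be done
None
```

The job is done and handed in, at about 31 s of robot time. I turned the knob counter-clockwise to about 1.63 rad, which drew the keeper clear. The two dark rods then went to the rest rack, and the two pale blanks into the jig's middle and +y grooves. Only two of each were present. Last, I turned the knob back clockwise until the keeper dropped home.

**Last checks:**
- **Blanks:** before locking, the wrist camera put both within about 2 mm of their groove points, level and along the grooves. After locking, the keeper bar hid or merged with their ends, so the lengths and centres fitted then are not reliable. The pictures show the blanks unmoved.
- **Finished rods:** both lie level in the rest rack, within about 2 mm by the wrist and top cameras. The side camera read about 2–4 mm further towards −x, which matches its usual offset.
- **Keeper:** the red bar is back where it was at the start, to within 1 mm in both the top and side cameras.
- **Bystanders:** the glue bottle, varnish jar and brush look unmoved; I did not measure them.

**Other notes:** the tool slowly tilted to about 0.1 rad over the run, with no visible harm. I saw no rod knocked aside.

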